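# Stand up a tipped sample bottle and hold the sampler hood at its mark

## Task

The sample changer is about to draw the row in under its hood: stand the tipped sample bottle upright in the empty carrier of its row, setting it down rather than dropping it. Then lift the hood by its bar until the red pointer stands at the green flag, without swinging it well past, and finish while still holding it there, steady - it has no stay and falls if let go. Leave the other bottles, the flag and the things on the bench as they are.

Things in the scene. Friction and masses are not known exactly. Their poses are not given: they have to be found in the camera images.
- bottle_center (a point): the tipped sample bottle, the only one lying on the bench: white round plastic bottle, 48 mm across and 95 mm long overall, about 0.13 kg, with a blue screw cap (36 mm across, the top 18 mm of the length) on a sloping shoulder. The point is the centre of the bottle, half-way up on its axis; its z axis runs along the bottle from base to cap. The cap's middle lies 38.5 mm from this point towards the cap, the base 47.5 mm the other way
- carrier_seat (a point): the one empty carrier in the lane: a fixed dark blue ring, 62 mm outside, 54 mm bore, 14 mm tall, open to the lane floor. The point is the centre of the bore on the lane floor (30 mm above the bench), z up; a seated bottle stands on this floor, its centre 47.5 mm above the point
- sampler: the sample changer, fixed to the bench: low white bed (30 mm high) with the lane of four carriers, 75 mm apart, along its y axis, with 10 mm rails; at the -y end the reading station with its hood, and behind that a cream drive housing 145 mm high. Its x axis points away from the robot (yaw varies a little); origin on the bench under the middle. The front edge of the bed is 75 mm nearer to the robot (-x)
- hood (a joint): angle of the clear hood (180 mm wide, 170 mm deep) over the reading station: 0 shut (level), growing as its front rises, to 1.35 rad. It has no stay and falls shut when let go; it weighs about 0.45 kg and takes about 2.5 N at the bar to lift
- hood_hinge (a point): middle of the hood's hinge line, at the rear of the hood, 155 mm above the bench; the hinge line runs along the sampler's y axis
- hood_bar (a point): middle of the hood's dark round pull bar: 12 mm across, 100 mm free length along the sampler's y axis between its two brackets, 212 mm from the hinge line and (shut) level with it on the robot's side; 36 mm clear between the bar and the hood's front. Axes turn with the hood
- hood_pointer (a point): tip of the red pointer on the hood's left (+y) edge, 122 mm from the hinge line; moves with the hood along the edge of the quadrant
- flag_mark (a point): the green set-point flag clipped on the fixed aluminium quadrant left of the hood (it stands up to 270 mm above the bench; the flag is 14 mm wide along the arc), the marked angle; the point is at its middle, 122 mm from the hinge line, where the pointer tip comes when the hood is at the mark
- flag (a joint): angle at which the green flag is set, on the same scale as the hood's angle: the hood is at the mark when both read the same. It is tight and stays where it was set
- neighbour1_center (a point): a sample bottle like the tipped one, standing upright in its own carrier in the lane; the point is its centre
- neighbour2_center (a point): a sample bottle like the tipped one, standing upright in its own carrier in the lane; the point is its centre
- neighbour3_center (a point): a sample bottle like the tipped one, standing upright in its own carrier in the lane; the point is its centre
- beaker: glass beaker, 68 mm across, 90 mm tall; origin under its centre
- crucible: small white ceramic crucible, 42 mm across, 34 mm tall; origin under its centre
- wash_bottle: white squeeze wash bottle with red cap and bent spout, 64 mm across, 190 mm tall; origin under its centre
- timer: grey bench timer, 62 x 62 x 16 mm; origin under its centre
- spatula: flat steel lab spatula, 160 mm long, 15 mm wide, 4 mm thick, lying on the bench; origin under its middle
Not all that is in view belongs to the job. Leave any yellow look-alike of the part that bears bottle_center alone.

How it is judged (in metres and radians):
On the way, in this order (a step that is already met when the one before it is completed fails the run):
1. the tipped bottle stands upright in the empty carrier, let go, with the hood still shut (horizontal distance between bottle_center and carrier_seat below 0.008 m and z of bottle_center in the frame of carrier_seat between 0.042 and 0.0525 m and angle between bottle_center's own z axis and vertical below 0.12 rad and contact force between the fingers and bottle below 0.05 N and linear speed of bottle below 0.03 m/s and value of joint hood below 0.1 rad), for 0.2 s.
2. the hood is held with its pointer at the flag (distance between hood_pointer and flag_mark below 0.008 m and velocity of joint hood between -0.1 and 0.1 rad/s and contact force between the fingers and hood above 0.5 N), for 0.2 s.
At the end, for the whole second after the job is handed in: Bottle cap up (within 0.12 rad) on the lane floor in the empty carrier (within 8 mm of its centre), untouched, at rest; pointer within 8 mm of the flag's middle, still, the hood carried by the fingers alone (over 0.5 N); the other bottles standing in place (all of step 2 and horizontal distance between bottle_center and carrier_seat below 0.008 m and z of bottle_center in the frame of carrier_seat between 0.042 and 0.0525 m and angle between bottle_center's own z axis and vertical below 0.12 rad and contact force between the fingers and bottle below 0.05 N and linear speed of bottle below 0.03 m/s and contact force between each of bottle, neighbour1, neighbour2, neighbour3, beaker, crucible, wash_bottle, timer, spatula and hood below 0.05 N and not (distance of neighbour1_center from where it was at the start of the episode above 0.015 m or angle between neighbour1_center's own z axis and vertical above 0.25 rad) and not (distance of neighbour2_center from where it was at the start of the episode above 0.015 m or angle between neighbour2_center's own z axis and vertical above 0.25 rad) and not (distance of neighbour3_center from where it was at the start of the episode above 0.015 m or angle between neighbour3_center's own z axis and vertical above 0.25 rad)); the arm keeps its last pose, push and grip.
It fails at once if another bottle in the lane is moved by over 15 mm or tipped ((distance of neighbour1_center from where it was at the start of the episode above 0.015 m or angle between neighbour1_center's own z axis and vertical above 0.25 rad) or (distance of neighbour2_center from where it was at the start of the episode above 0.015 m or angle between neighbour2_center's own z axis and vertical above 0.25 rad) or (distance of neighbour3_center from where it was at the start of the episode above 0.015 m or angle between neighbour3_center's own z axis and vertical above 0.25 rad)).
It fails at once if a thing on the bench is moved by over 20 mm (distance of any of beaker, crucible, wash_bottle, timer, spatula from where it was at the start of the episode above 0.02 m).
It fails at once if the flag is moved by over 5 mm (distance of flag_mark from where it was at the start of the episode above 0.005 m).
It fails at once if the bottle is dropped (falling untouched, faster than 0.7 m/s) (linear speed of bottle above 0.7 m/s and contact force between the fingers and bottle below 0.02 N).
It fails at once if the hood is swung more than 30 mm past the flag (at the pointer) (z of hood_pointer in the frame of flag_mark above 0.03 m).
It also fails if it takes over 69 s, if anything falls off the work surface, if the arm or the gripper's body presses on something with over 40 N, if the wrist force passes 120 N, or if a joint passes its speed limit or range.

## Robot

A 6-joint arm with a two-finger parallel gripper is mounted at the origin on the work surface. World frame = base frame: x ahead of the robot, y to its left, z up, the work surface at z = 0. Lengths are in mm, angles in rad, forces in N, time in s.
With the tool pointing down it reaches from about 350 to 775 mm from the base axis. Payload 7.3 kg.
Tool frame: the origin (TCP) lies on the centre line of the jaws, within the pads' length; the fingertips stand bot.tip_reach ahead of it and the grasp point (between the pads) lies 6 mm ahead of it (bot.tip_reach is the distance from the TCP to the fingertips, in mm); z points along the fingers, y is the direction in which the jaws open and shut (so a half turn about z gives the same grasp; the last joint's range is limited). The gripper opens to 92 mm and grips with 3 to 60 N. Pads are 19 mm wide; open, the fingers measure 130 mm over their backs; the gripper's body (75 mm by 190 mm) begins 47 mm behind the grasp point.
Start: joints at [-1.41, 0.342, 1.524, -0, 1.275, -0.146], TCP at [158.577, -500.496, 251.741] pointing down, gripper open.
Joint ranges: [-2.53, 2.53], [-0.77, 2.02], [0.04, 2.7], [-1, 4.14], [0.28, 2.66], [-3.11, 3.11]. Speed limits (rad/s): [2.57, 2.57, 3.14, 3.14, 3.14, 3.14].

## Interface

Orientations are given as [roll, pitch, yaw] about the fixed x, y, z axes, in that order (R = Rz(yaw) Ry(pitch) Rx(roll)).
In Python, from plant import bot gives the robot as it stands.
- The arm moves only by the tool step_arm, never from a script. Its argument "deltas" is a list of rows, each a list of 6 numbers: the shift along the tool's x, y, z in mm, then the turn, a rotation vector about the tool's x, y, z in rad. A call has 1 to 5 rows; each row is the pose to reach, as a shift and turn from the pose commanded when the call began, along the tool's axes at that moment; what a row does not reach only later rows make up. A row lasts 1/12 s, in which the tool goes at most 41.7 mm and 7.16 degrees, less where a joint would pass 70% of its speed; a pose out of reach is approached as far as the arm can. A call with a gripper value outside its range is refused whole. "fingers" is the finger opening in mm, from 0 to 91.8, set as the call begins (left out, the last holds). The fingers move at their own pace and stop on an object; the grip force is fixed at half the most. Time passes only in rows, so rows that repeat a pose let the fingers close. It gives the time, the measured TCP pose, the force and the opening at its end, in the units of the state.
- bot.get_obs(): the state, without advancing time (a new reading comes with each control period).
- bot.capture(name): name is "scene" or "top"; returns a dict with "color" (400x640x3 uint8, red, green, blue), "fx", "fy", "cx", "cy" (pixels), "k1" (the pictures are not rectified: a ray, as slopes to the right and down, at radius r is drawn at 1 + k1 r^2 times it, then the intrinsics apply), "R" (3x3) and "t" (3): a world point X has camera coordinates R X + t. Camera axes: x right, y down, z forward; pixel columns grow to the right and rows downward; lengths in mm; the calibration is good to about 2 mm. A picture is of the moment at which its call begins. There is no depth.
- bot.close_job(): hands the job in, once; it reports no verdict.
Trained networks look in a picture, given as the dict that the camera call returned (one of the last four; its "shot" number tells which), for a name from the list of things; names that differ only in an ending like _2 or _b are one class to them, and where a whole thing is asked for, a point or a joint stands for the part that bears it (a point fixed in the world has none). Each returns a list of dicts, best first, with "p" (0 to 1); they miss things now and then, are a little off and sometimes report something else, mostly with a low value. They report only what shows in the picture. A call takes as long as a camera call. They do not tell look-alikes from the thing itself.
- bot.boxes_of(query, picture): "rect" ([centre column, centre row, width, height] in pixels, round what is visible of it).
The state is a dict: "time": time; "joint_positions": joint angles; "dq": joint speeds; "tau": joint torques, N m; "tool_pos": TCP position; "tcp_rot": TCP orientation; "contact_force": force on the tool from outside, world axes, zero at the start; "moment": the same for the moment, N m; "grip_width": finger opening in mm.
Only numpy, scipy, OpenCV 4.12 (cv2) and the standard library are available. Lean on these libraries where they do the work, as an engineer would, in place of code of your own. Each camera call takes 0.05 s, during which the arm holds its last target. There are 200 camera calls.

## Working session

There is one attempt and no reset: what is moved stays moved. The work goes in short steps, Python scripts to look and compute and a tool call to move; the robot and the scene stay as the last step left them, time stands still between calls to the robot, and variables do not carry over. Pictures are saved under pics/ and viewed, about 8 in all and at most 12, crops included, and the job is handed in when it is done.

Besides the shell and the picture viewer there is one more tool, called after "Request:" by a JSON object that holds its "fn" and its "kwargs", one argument or row to a line. step_arm: Moves the arm, as the interface text tells. Its arguments: {"type":"object","properties":{"deltas":{"type":"array"},"fingers":{"type":"number"}},"required":["deltas"]}

```bash
mkdir -p pics; ls; cat > h.py <<'E'
import numpy as np, cv2
from plant import bot
from scipy.spatial.transform import Rotation as Rn
def ray(p,u,v):
    K=np.array([[p['fx'],0,p['cx']],[0,p['fy'],p['cy']],[0,0,1.]])
    xd=np.array([(u-p['cx'])/p['fx'],(v-p['cy'])/p['fy']]); x=xd.copy()
    for _ in range(20): x=xd/(1+p['k1']*(x@x))
    R=np.array(p['R']);t=np.array(p['t'])
    return -R.T@t, R.T@np.array([x[0],x[1],1])
def onz(p,u,v,z):
    c,d=ray(p,u,v); return c+d*(z-c[2])/d[2]
def proj(p,X):
    q=np.array(p['R'])@np.array(X,float)+np.array(p['t']); x=q[:2]/q[2]; x=x*(1+p['k1']*(x@x))
    return np.array([p['fx']*x[0]+p['cx'],p['fy']*x[1]+p['cy']])
def tri(pa,a,pb,b):
    c1,d1=ray(pa,*a);c2,d2=ray(pb,*b)
    s=np.linalg.lstsq(np.c_[d1,-d2],c2-c1,rcond=None)[0]
    A=c1+d1*s[0];B=c2+d2*s[1]; return (A+B)/2,np.linalg.norm(A-B)
def save(n,im): cv2.imwrite('pics/'+n,im[:,:,::-1])
E
python3 - <<'E'
from h import *
S=bot.capture('scene');T=bot.capture('top')
save('s0.png',S['color']);save('t0.png',T['color'])
for n,p in(('S',S),('T',T)):
    c,d=ray(p,320,200);print(n,p['fx'],p['k1'],c.round(),d.round(2))
    for q in ['bottle_center','carrier_seat','sampler','hood','hood_bar','hood_pointer','flag_mark','flag','neighbour1_center','beaker','crucible','wash_bottle','timer','spatula']:
        try: print(q,[(round(r['p'],2),np.round(r['rect']).astype(int).tolist()) for r in bot.boxes_of(q,p)[:5]])
        except Exception as e: print(q,e)
print(bot.tip_reach,bot.get_obs())
E
```

```text
pics
S 518.5005233336329 -0.16902456645338024 [1411.   98. 1430.] [-0.54 -0.01 -0.84]
bottle_center [(0.77, [315, 186, 15, 35]), (0.6, [280, 183, 17, 31]), (0.56, [356, 190, 28, 30])]
carrier_seat [(0.6, [306, 227, 22, 21])]
sampler [(0.67, [269, 244, 205, 141]), (0.67, [283, 220, 18, 26])]
hood [(0.67, [211, 207, 68, 64])]
hood_bar [(0.94, [213, 206, 64, 60]), (0.43, [245, 179, 11, 14])]
hood_pointer [(0.69, [215, 207, 74, 64])]
flag_mark []
flag [(0.46, [316, 187, 17, 29])]
neighbour1_center [(0.63, [282, 220, 18, 24]), (0.41, [245, 180, 13, 19]), (0.15, [212, 208, 70, 65])]
beaker [(0.61, [401, 190, 27, 30])]
crucible [(0.46, [244, 179, 12, 16])]
wash_bottle []
timer [(0.82, [172, 197, 20, 15]), (0.37, [315, 188, 18, 34])]
spatula [(0.69, [219, 169, 41, 10]), (0.55, [269, 242, 211, 134])]
T 452.22285988042097 0.004374848579512746 [ 299.   55. 1342.] [ 0.22 -0.02 -0.98]
bottle_center [(0.79, [317, 250, 23, 33]), (0.72, [358, 248, 14, 33]), (0.57, [272, 255, 28, 31])]
carrier_seat []
sampler [(0.76, [354, 153, 203, 148]), (0.49, [436, 264, 36, 13])]
hood [(0.83, [415, 172, 78, 77]),
[... 389 characters left out ...]
 [(0.62, [433, 268, 51, 22])]
25.0 {'time': 1.5, 'joint_positions': array([-1.40997216e+00,  3.42010914e-01,  1.52412890e+00,  1.81180288e-06,
        1.27540044e+00, -1.46024962e-01]), 'dq': array([-0.0001368 , -0.00159326, -0.00027053, -0.00169287,  0.00078505,
        0.00191346]), 'tau': array([ 1.04768715e-03, -4.31129372e+01, -2.44477183e+01,  7.20351096e-02,
        4.84020752e-02, -1.62609945e-05]), 'tool_pos': array([ 158.58951587, -500.47844186,  251.72473462]), 'tcp_rot': array([3.14154056e+00, 5.90938757e-06, 3.06848606e-01]), 'contact_force': array([-0.38770264, -0.34403095, -1.45725094]), 'moment': array([-0.09576644,  0.0008336 ,  0.00982108]), 'grip_width': 92.00216345385456}
```

```bash
python3 - <<'E'
import cv2
s=cv2.imread('pics/s0.png');t=cv2.imread('pics/t0.png')
cv2.imwrite('pics/s1.png',cv2.resize(s[150:330,150:420],None,fx=2.9,fy=2.9,interpolation=cv2.INTER_CUBIC))
cv2.imwrite('pics/t1.png',cv2.resize(t[100:320,210:500],None,fx=2.7,fy=2.7,interpolation=cv2.INTER_CUBIC))
E
```

```text
(no output)
```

View pics/s1.png

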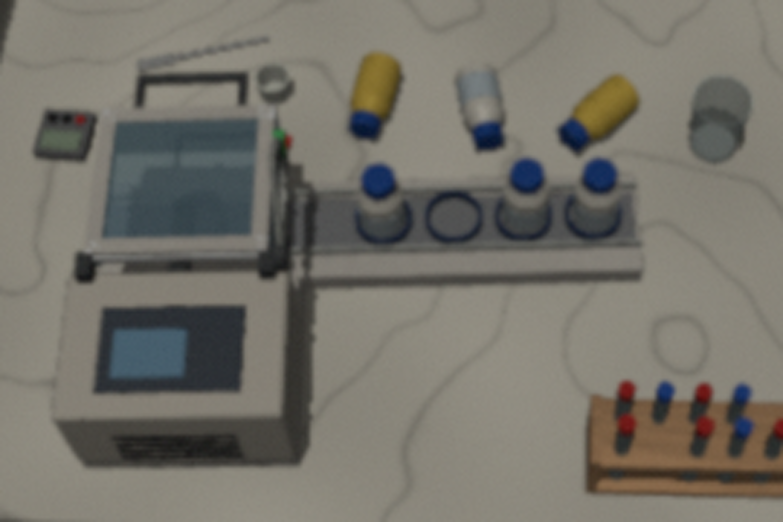

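View pics/t1.png

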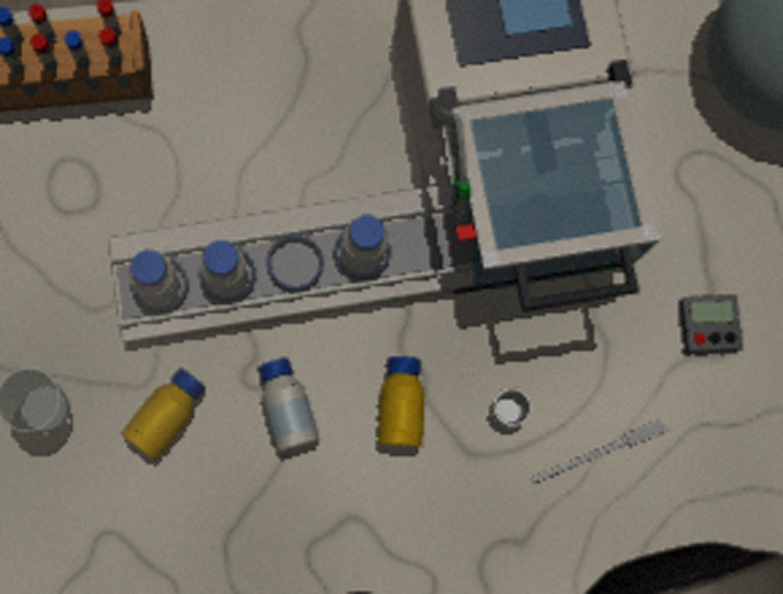

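The white bottle with the pale label at top (317,251) / scene (315,186) is the target. The lying bottles at top (270,254) and (358,250) are yellow look-alikes. The enlarged crop confirms this. The empty ring is at top (319,197), the bar runs (404,213)-(446,207), the pointer is red at (383,186) and the flag green at (381,170).

```bash
cat > meas.py <<'E'
from h import *
def blobs(p,kind,roi,mn=4):
    x0,y0,x1,y1=roi; im=p['color'][y0:y1,x0:x1]; im=cv2.resize(im,None,fx=4,fy=4,interpolation=cv2.INTER_CUBIC)
    h=cv2.cvtColor(im,cv2.COLOR_RGB2HSV)
    lo={'blue':(105,130,70),'green':(45,100,50),'red':(0,140,80),'dark':(100,60,20),}[kind]
    hi={'blue':(125,255,255),'green':(80,255,255),'red':(8,255,255),'dark':(130,255,110)}[kind]
    m=cv2.inRange(h,lo,hi)
    if kind=='red': m|=cv2.inRange(h,(172,140,80),(180,255,255))
    n,l,st,c=cv2.connectedComponentsWithStats(m)
    return [((c[i]+.5)/4-.5+[x0,y0],st[i,4]/16,st[i,:4]/4) for i in range(1,n) if st[i,4]/16>=mn]
E
python3 - <<'E'
from meas import *
S=bot.capture('scene');T=bot.capture('top')
for n,p,roi in(('S',S,(230,180,380,240)),('T',T,(240,160,400,250))):
    for k in('blue','green','red'):
        print(n,k,[(np.round(c,1).tolist(),round(a),b.round(1).tolist()) for c,a,b in blobs(p,k,roi)])
# tipped bottle silhouette
for n,p,roi in(('S',S,(300,165,332,208)),('T',T,(300,228,336,275))):
    x0,y0,x1,y1=roi; im=cv2.resize(p['color'][y0:y1,x0:x1],None,fx=8,fy=8,interpolation=cv2.INTER_CUBIC); save(n+'b.png',im)
a=cv2.imread('pics/Sb.png');b=cv2.imread('pics/Tb.png')
def cr(p,roi,f):
    x0,y0,x1,y1=roi; return cv2.resize(p['color'][y0:y1,x0:x1],None,fx=f,fy=f,interpolation=cv2.INTER_CUBIC)
A=cr(T,(300,228,336,273),10);B=cr(T,(370,150,450,222),5);C=cr(S,(190,165,262,215),5.2)
out=np.zeros((600,800,3),np.uint8)
for im,(x,y) in((A,(0,0)),(B,(380,0)),(C,(380,0+365))):
    im=im[:600-y,:800-x]; out[y:y+im.shape[0],x:x+im.shape[1]]=im
save('mix.png',out)
E
```

```text
S blue [([275.1, 190.7], 26, [41.5, 9.0, 8.2, 4.2]), ([348.0, 194.6], 30, [114.2, 11.8, 8.0, 6.8]), ([317.4, 194.5], 30, [83.5, 12.8, 9.0, 5.2]), ([331.2, 209.7], 76, [96.8, 25.5, 10.0, 9.2]), ([356.4, 209.7], 75, [121.8, 25.5, 10.2, 9.2]), ([279.9, 211.6], 75, [45.5, 27.5, 10.0, 9.2])]
S green [([246.0, 196.0], 7, [14.8, 15.0, 3.2, 3.8])]
S red []
T blue [([345.8, 185.4], 93, [100.5, 20.5, 11.2, 10.8]), ([291.5, 194.9], 95, [46.5, 30.0, 11.2, 11.0]), ([263.2, 196.1], 12, [20.8, 33.8, 5.8, 6.5]), ([268.8, 198.4], 5, [27.5, 37.2, 3.0, 2.8]), ([359.4, 234.7], 49, [114.8, 72.2, 10.5, 5.8]), ([311.7, 236.1], 48, [66.8, 73.2, 10.5, 7.0]), ([278.9, 241.3], 46, [34.2, 77.5, 10.2, 8.8])]
T green [([381.1, 169.5], 25, [138.5, 5.0, 5.8, 8.8])]
T red [([382.1, 185.6], 36, [139.0, 23.0, 7.5, 6.2])]
```

View pics/mix.png

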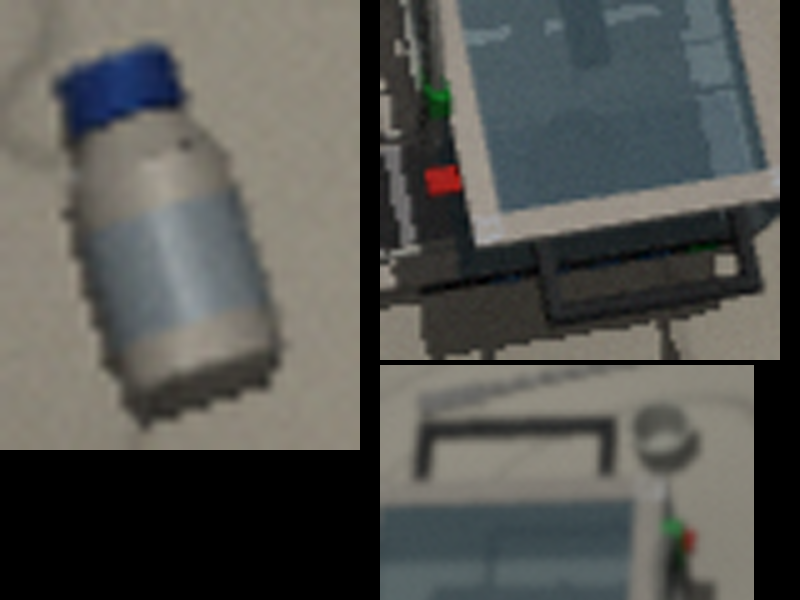

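```bash
python3 - <<'E'
from meas import *
S=bot.capture('scene');T=bot.capture('top')
f=lambda x:np.round(x,1).tolist()
caps=[]
for a,b in(((331.2,209.7),(291.5,194.9)),((279.9,211.6),(345.8,185.4))):
    X,e=tri(S,a,T,b);Xz=onz(T,*b,123);print('cap',f(X),f(e),'T@123',f(Xz),'S@123',f(onz(S,*a,123)))
    caps.append((Xz+onz(S,*a,123))/2)
r,_=tri(S,(356.4,209.7),T,(264.5,198.0));print('third',f(r), f(onz(S,356.4,209.7,123)))
d=caps[1]-caps[0];print('spacing',np.linalg.norm(d),'yaw',np.arctan2(d[0],-d[1]), 'seat',f((caps[0]+caps[1])/2))
print('ring T z44',f(onz(T,(295-.5)/2.7+210,(262)/2.7+100,44)),'S',f(onz(S,455/2.9+150,217/2.9+150,44)))
m=lambda u,v:(300+u/10-.5,228+v/10-.5)
P=onz(T,*m(108,65),42);B=onz(T,*m(200,370),48);print('bottle ends',f(P),f(B),np.hypot(*(P-B)[:2]))
print('capS',f(onz(S,317.4,194.5,33)),'capT',f(onz(T,311.7,236.1,38)))
w=lambda u,v:(370+(u-380)/5-.5,150+v/5-.5)
sc=lambda u,v:(190+(u-380)/5.2-.5,165+(v-365)/5.2-.5)
for n,a,b in(('barL',(428,426),(545,318)),('barR',(606,426),(757,288))):
    pass
print('bar + end(y+)',f(tri(S,sc(606,427),T,w(552,314))[0]),f(onz(T,*w(552,314),155)),f(onz(S,*sc(606,427),155)))
print('bar - end',f(tri(S,sc(426,427),T,w(750,283))[0]),f(onz(T,*w(750,283),155)),f(onz(S,*sc(426,427),155)))
print('pointer',[f(x) for x in tri(S,sc(690,541),T,(382.1,185.6))[:1]],f(onz(T,382.1,185.6,155)))
print('flag',[f(x) for x in tri(S,(246,196),T,(381.1,169.5))])
for n,u in(('beaker',(222,249)),('crucible',(398,251))): print(n,f(onz(T,*u,20)))
for n,u in(('y1',(270,254)),('y2',(358,250))): print(n,f(onz(T,*u,24)))
print(bot.get_obs()['time'])
E
```

```text
cap [598.4, 111.4, 115.7] 0.1 T@123 [596.7, 111.0, 123.0] S@123 [602.9, 111.4, 123.0]
cap [610.6, -41.6, 115.8] 1.4 T@123 [608.8, -41.7, 123.0] S@123 [615.0, -40.1, 123.0]
third [596.7, 186.6, 117.2] [600.2, 186.1, 123.0]
spacing 152.60265804839958 yaw 0.07957174888475171 seat [605.9, 35.2, 123.0]
ring T z44 [601.5, 34.3, 44.0] S [611.6, 38.4, 44.0]
bottle ends [494.9, 70.3, 42.0] [404.2, 52.4, 48.0] 92.41370907227785
capS [491.2, 66.6, 33.0] capT [489.0, 66.9, 38.0]
bar + end(y+) [512.3, -188.1, 150.7] [511.4, -185.7, 155.0] [515.1, -188.6, 155.0]
bar - end [518.0, -294.7, 154.0] [517.8, -293.8, 155.0] [518.5, -295.1, 155.0]
pointer [[590.7, -134.3, 153.0]] [590.4, -137.0, 155.0]
flag [[620.1, -130.8, 210.1], 0.4]
beaker [479.7, 331.9, 20.0]
crucible [422.9, -180.1, 20.0]
y1 [450.7, 192.8, 24.0]
y2 [436.9, -63.6, 24.0]
1.7
```

```bash
cat >> h.py <<'E'
def pose():
    o=bot.get_obs(); return np.array(o['tool_pos']),Rn.from_euler('xyz',o['tcp_rot'])
def go(G,yaw,gam,roll=0):
    """delta row taking the grasp point to G; tool tilt gam from down, forward +"""
    p,R=pose(); R2=Rn.from_euler('ZYX',[yaw,-gam,np.pi+roll]); p2=np.array(G)-6*R2.apply([0,0,1])
    d=R.inv().apply(p2-p); w=(R.inv()*R2).as_rotvec(); o=bot.get_obs()
    print('row',np.round(d,1).tolist()+np.round(w,3).tolist(),'rows>=',round(max(np.linalg.norm(d)/41.7,np.linalg.norm(w)/.125),1))
def st():
    o=bot.get_obs();p,R=pose();print('t',round(o['time'],2),'q',np.round(o['joint_positions'],3).tolist(),'G',(p+6*R.apply([0,0,1])).round(1).tolist(),'rpy',np.round(o['tcp_rot'],3).tolist(),'F',np.round(o['contact_force'],1).tolist(),'w',round(o['grip_width'],1))
E
python3 -c "
from h import *
go((447,60,180),.19,-.5); go((447,60,220),.19,0)"
```

```text
row [447.1, -446.9, 66.4, 0.029, -0.499, 0.114] rows>= 15.2
row [444.2, -447.2, 25.7, 0.0, 0.0, 0.117] rows>= 15.1
```

Request:
{"fn": "step_arm", "kwargs": {
  "deltas": [
    [444,-447,25,0,0,0.117],
    [444,-447,25,0,0,0.117],
    [444,-447,25,0,0,0.117],
    [444,-447,25,0,0,0.117],
    [444,-447,25,0,0,0.117]
  ],
  "fingers": 91.8
}}

```text
time: 2.12
tool_pos: [254.2, -313.6, 243.4]
tcp_rot: [3.141, -0.0, 0.189]
contact_force: [0.8, -0.8, 0.2]
grip_width: 91.9
```

```bash
python3 -c "
from h import *
st(); go((447,60,220),.19,-.5)"
```

```text
t 2.12 q [-1.08, 0.126, 1.839, 0.0, 1.177, 0.302] G [254.2, -313.6, 237.4] rpy [3.141, -0.0, 0.189] F [0.8, -0.8, 0.2] w 91.9
row [262.4, -330.8, 18.1, 0.0, -0.5, -0.001] rows>= 10.1
```

Request:
{"fn": "step_arm", "kwargs": {
  "deltas": [
    [262,-330,18,0,-0.25,0],
    [262,-330,18,0,-0.25,0],
    [262,-330,18,0,-0.25,0],
    [262,-330,18,0,-0.25,0],
    [262,-330,18,0,-0.25,0]
  ]
}}

```text
time: 2.53
tool_pos: [346.0, -138.7, 234.7]
tcp_rot: [3.141, 0.25, 0.191]
contact_force: [0.7, -0.1, -0.2]
grip_width: 91.6
```

Request:
{"fn": "step_arm", "kwargs": {
  "deltas": [
    [0,0,0,0,0,0]
  ]
}}

```text
time: 2.62
tool_pos: [347.4, -135.1, 234.4]
tcp_rot: [-3.139, 0.249, 0.198]
contact_force: [-0.1, -0.3, -0.2]
grip_width: 91.8
```

```bash
python3 -c "
from h import *
st(); go((447,60,220),.19,-.5)"
```

```text
t 2.62 q [-0.459, 0.205, 1.795, -0.153, 1.345, 0.963] G [346.0, -135.4, 228.6] rpy [-3.139, 0.249, 0.198] F [-0.1, -0.3, -0.2] w 91.8
row [136.8, -171.8, -24.9, 0.001, -0.251, 0.008] rows>= 5.3
```

```bash
cat > kin.py <<'E'
from h import *
from scipy.optimize import least_squares
D=[([-1.40997,.342011,1.524129,0,1.2754,-.146025],[158.59,-500.48,251.72]),
([-1.08,.126,1.839,0,1.177,.302],[254.2,-313.6,243.4]),([-.459,.205,1.795,-.153,1.345,.963],[347.4,-135.1,234.4])]
def fk(q,P=None):
    h,a,b,L,o,e=P if P is not None else PP
    E=lambda s,x:Rn.from_euler(s,x)
    R=E('z',q[0]);p=np.array([0,0,h])
    R=R*E('y',q[1]);p=p+R.apply([0,o,a])
    R=R*E('y',q[2]);p=p+R.apply([e,0,b])
    R=R*E('z',q[3])*E('y',q[4])*E('z',q[5]);p=p+R.apply([0,0,L]);return p,R
def fit(D): return least_squares(lambda P:np.concatenate([fk(q,P)[0]-x for q,x in D]+[[.01*P[5]]]),[150,530,357,290,76,0])
F=fit(D);PP=F.x
lo=np.array([-2.53,-.77,.04,-1,.28,-3.11])+.02;hi=np.array([2.53,2.02,2.7,4.14,2.66,3.11])-.02
def ik(G,yaw,gam,q0,roll=0):
    R2=Rn.from_euler('ZYX',[yaw,-gam,np.pi+roll]);p2=np.array(G)-6*R2.apply([0,0,1])
    def r(q):
        p,R=fk(q);return np.r_[(p-p2),200*((R2.inv()*R*R0).as_rotvec())]
    s=least_squares(r,np.clip(q0,lo+1e-3,hi-1e-3),bounds=(lo,hi));return s.x,np.abs(s.fun).max()
def rot0():
    q,_=D[0];return fk(q)[1].inv()*Rn.from_euler('xyz',[3.1415405,0,.306849])
R0=rot0()
E
python3 - <<'E'
from kin import *
print(PP.round(1),np.abs(F.fun).max().round(2),R0.as_rotvec().round(3))
print((fk(D[2][0])[1]*R0).as_euler('xyz').round(3))
q=np.array(D[2][0])
for n,G,y,g in(('gr',(447,60,26),.19,-.5),('lift',(447,60,180),.19,-.5),('l2',(447,60,180),.19,0),('l3',(480,45,180),.1,.5),('up',(604,35,170),.08,1.07),('seat',(604,35,74),.08,1.07),('seat.9',(604,35,74),.08,.9),('bar',(515,-241,155),.06,.3),('bar',(515,-241,155),.06,1.0)):
    q2,e=ik(G,y,g,q);print(n,q2.round(2),e.round(2)); 
    if e<5:q=q2
E
```

```text
[216.8 507.8 377.4 294.3  76.4  41.1] 0.41 [-0.     0.     1.571]
[-3.139  0.249  0.199]
gr [ 0.02  0.76  1.59 -0.09  1.29  1.44] 0.0
lift [ 0.02  0.56  1.47 -0.08  1.61  1.42] 0.0
l2 [-0.04  0.28  1.82 -0.    1.04  1.34] 0.0
l3 [-0.14  0.14  2.14  0.3   0.39  1.08] 0.0
up [-0.18  0.44  2.28  2.76  0.67 -1.4 ] 0.0
seat [-0.18  0.72  2.32  2.86  0.97 -1.54] 0.0
seat.9 [-0.16  0.61  2.23  2.81  0.61 -1.45] 0.0
bar [-0.68  0.39  1.76  0.29  0.78  0.65] 0.0
bar [-0.98  0.46  2.21  1.75  0.83 -1.01] 0.0
```

Request:
{"fn": "step_arm", "kwargs": {
  "deltas": [
    [137,-172,-25,0,-0.25,0],
    [137,-172,-25,0,-0.25,0],
    [137,-172,-25,0,-0.25,0],
    [137,-172,-25,0,-0.25,0],
    [137,-172,-25,0,-0.25,0]
  ]
}}

```text
time: 3.03
tool_pos: [443.9, 44.5, 225.0]
tcp_rot: [-3.142, 0.501, 0.19]
contact_force: [1.8, 0.4, -0.8]
grip_width: 92.0
```

Request:
{"fn": "step_arm", "kwargs": {
  "deltas": [
    [0,0,0,0,0,0],
    [0,0,0,0,0,0]
  ]
}}

```text
time: 3.2
tool_pos: [443.5, 43.9, 225.0]
tcp_rot: [3.142, 0.501, 0.193]
contact_force: [-0.5, -0.9, -0.2]
grip_width: 91.6
```

```bash
python3 - <<'E'
from h import *
st(); go((447,60,110),.19,-.5); go((447,60,26),.19,-.5)
E
```

```text
t 3.2 q [-0.009, 0.506, 1.444, -0.097, 1.683, 1.382] G [440.7, 43.4, 219.7] rpy [3.142, 0.501, 0.193] F [-0.5, -0.9, -0.2] w 91.6
row [60.9, -15.1, 91.7, 0.002, 0.001, 0.003] rows>= 2.7
row [101.2, -15.1, 165.4, 0.002, 0.001, 0.003] rows>= 4.7
```

Request:
{"fn": "step_arm", "kwargs": {
  "deltas": [
    [61,-15,92,0.002,0,0.003],
    [61,-15,92,0.002,0,0.003],
    [61,-15,92,0.002,0,0.003],
    [101,-15,165,0.002,0,0.003],
    [101,-15,165,0.002,0,0.003]
  ]
}}

```text
time: 3.62
tool_pos: [449.7, 57.9, 31.6]
tcp_rot: [3.141, 0.498, 0.185]
contact_force: [0.8, -0.4, -0.1]
grip_width: 91.8
```

Request:
{"fn": "step_arm", "kwargs": {
  "deltas": [
    [0,0,0,0,0,0],
    [0,0,0,0,0,0]
  ]
}}

```text
time: 3.78
tool_pos: [448.6, 57.7, 31.1]
tcp_rot: [-3.141, 0.504, 0.185]
contact_force: [-0.1, 0.2, 0.1]
grip_width: 91.6
```

```bash
python3 - <<'E'
from h import *
st(); go((447,60,26),.19,-.5)
T=bot.capture('top');S=bot.capture('scene')
f=lambda p,r,k:cv2.resize(p['color'][r[1]:r[3],r[0]:r[2]],None,fx=k,fy=k,interpolation=cv2.INTER_CUBIC)
save('g1.png',np.hstack([f(T,(270,200,370,300),4),f(S,(265,150,365,250),4)]))
E
```

```text
t 3.78 q [0.012, 0.766, 1.583, -0.086, 1.29, 1.443] G [445.7, 57.2, 25.9] rpy [-3.141, 0.504, 0.185] F [-0.1, 0.2, 0.1] w 91.6
row [1.5, -2.5, -0.9, -0.003, 0.004, -0.004] rows>= 0.1
```

View pics/g1.png

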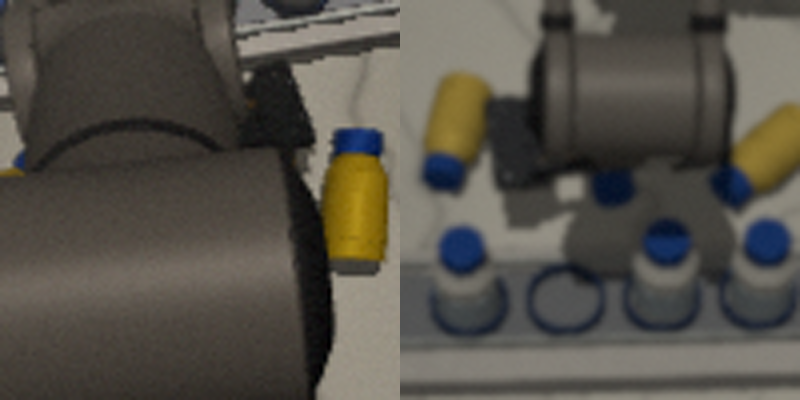

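The gripper straddles the white bottle, with its cap at crop (612,185). The yellow bottles are clear on both sides. I'll close now.

Request:
{"fn": "step_arm", "kwargs": {
  "deltas": [
    [1.5,-2.5,0,0,0,0],
    [1.5,-2.5,0,0,0,0],
    [1.5,-2.5,0,0,0,0],
    [1.5,-2.5,0,0,0,0],
    [1.5,-2.5,0,0,0,0]
  ],
  "fingers": 40
}}

```text
time: 4.3
tool_pos: [450.5, 62.0, 32.1]
tcp_rot: [-3.141, 0.499, 0.186]
contact_force: [-0.3, -0.8, 0.0]
grip_width: 63.4
```

Request:
{"fn": "step_arm", "kwargs": {
  "deltas": [
    [0,0,0,0,0,0],
    [0,0,0,0,0,0],
    [0,0,0,0,0,0]
  ]
}}

```text
time: 4.55
tool_pos: [450.4, 62.0, 31.7]
tcp_rot: [-3.141, 0.5, 0.186]
contact_force: [0.5, -0.7, 0.7]
grip_width: 47.1
```

```bash
python3 - <<'E'
from kin import *
st(); go((430,50,230),.19,-.5)
q0=bot.get_obs()['joint_positions']
A,e=ik((440,50,240),.17,-.2,q0);print(A.round(3),e)
for g in((500,38,240,1.07),(560,38,240,1.07),(600,38,180,1.07)):
  B,e=ik(g[:3],.08,g[3],[-.2,.3,2.3,2.8,.6,-1.4]);print(g,B.round(3),e)
E
```

```text
t 4.55 q [0.02, 0.766, 1.578, -0.083, 1.292, 1.447] G [447.5, 61.4, 26.5] rpy [-3.141, 0.5, 0.186] F [0.5, -0.7, 0.7] w 47.1
row [-114.5, 7.9, -169.4, -0.002, -0.0, -0.003] rows>= 4.9
[-0.033  0.311  1.604 -0.04   1.423  1.378] 1.1368683772161603e-13
(500, 38, 240, 1.07) [-0.256  0.103  2.456  2.547  0.542 -1.212] 1.332266861920117e-13
(560, 38, 240, 1.07) [-0.203  0.2    2.318  2.597  0.491 -1.218] 2.2737367544323206e-13
(600, 38, 180, 1.07) [-0.178  0.411  2.283  2.76   0.644 -1.386] 1.1102245121026931e-13
```

Request:
{"fn": "step_arm", "kwargs": {
  "deltas": [
    [0,0,0,0,0,0],
    [0,0,0,0,0,0],
    [-57,4,-85,0,0,0],
    [-114,8,-169,0,0,0],
    [-114,8,-169,0,0,0]
  ]
}}

```text
time: 4.97
tool_pos: [439.1, 54.9, 156.7]
tcp_rot: [-3.141, 0.503, 0.187]
contact_force: [1.5, 0.8, -0.9]
grip_width: 46.9
```

Request:
{"fn": "step_arm", "kwargs": {
  "deltas": [
    [-34,0,-50,0,0.1,0],
    [-34,0,-50,0,0.2,0],
    [-34,0,-50,0,0.3,0],
    [-34,0,-50,0,0.3,0],
    [-34,0,-50,0,0.3,0]
  ]
}}

```text
time: 5.38
tool_pos: [433.2, 53.7, 216.8]
tcp_rot: [-3.142, 0.201, 0.186]
contact_force: [-0.2, 0.5, -1.3]
grip_width: 47.0
```

```bash
python3 - <<'E'
from kin import *
st()
q0=bot.get_obs()['joint_positions']
print(fk(q0)[0],pose()[0],(pose()[1].inv()*fk(q0)[1]*R0).as_rotvec().round(4))
A,e=ik((480,45,250),.15,.35,q0);print('A',A.round(3),e);go((480,45,250),.15,.35)
for g in((520,38,250),(560,38,240)):
  B,e=ik(g,.08,1.07,[-.2,.3,2.3,2.8,.6,-1.4])
  for s in np.linspace(0,1,9):
    q=A+s*(B-A);p,R=fk(q);R=R*R0;print(round(s,2),(p+6*R.apply([0,0,1])).round(0),R.as_euler('ZYX').round(2),(np.degrees(np.arccos(R.apply([-1,0,0])@[0,0,-1]))).round())
E
```

```text
t 5.38 q [-0.024, 0.326, 1.668, -0.043, 1.344, 1.374] G [432.0, 53.5, 210.9] rpy [-3.142, 0.201, 0.186] F [-0.2, 0.5, -1.3] w 47.0
[433.67322917  53.69543485 216.87155016] [433.20757097  53.72439832 216.79933015] [-0.  0.  0.]
A [-0.125  0.085  1.903  0.128  0.819  1.225] 2.8421709430404007e-12
row [33.7, 17.1, -46.5, -0.003, 0.551, 0.036] rows>= 4.4
0.0 [480.  45. 250.] [ 0.15 -0.35  3.14] 70.0
0.12 [479.  99. 242.] [ 0.21 -0.43 -2.98] 65.0
0.25 [486. 138. 247.] [ 0.23 -0.56 -2.86] 58.0
0.38 [498. 161. 259.] [ 0.21 -0.71 -2.78] 49.0
0.5 [514. 164. 271.] [ 0.16 -0.85 -2.75] 41.0
0.62 [528. 150. 279.] [ 0.1  -0.97 -2.76] 35.0
0.75 [536. 121. 279.] [ 0.06 -1.05 -2.84] 30.0
0.88 [535.  82. 270.] [ 0.06 -1.09 -2.97] 28.0
1.0 [520.  38. 250.] [ 0.08 -1.07  3.14] 29.0
0.0 [480.  45. 250.] [ 0.15 -0.35  3.14] 70.0
0.12 [484. 102. 242.] [ 0.21 -0.44 -2.98] 65.0
0.25 [496. 144. 246.] [ 0.23 -0.57 -2.85] 58.0
0.38 [514. 167. 258.] [ 0.21 -0.72 -2.77] 49.0
0.5 [535. 171. 270.] [ 0.16 -0.86 -2.73] 41.0
0.62 [555. 155. 277.] [ 0.09 -0.98 -2.75] 34.0
0.75 [568. 125. 275.] [ 0.05 -1.06 -2.82] 29.0
0.88 [571.  83. 263.] [ 0.05 -1.09 -2.97] 27.0
1.0 [560.  38. 240.] [ 0.08 -1.07 -3.14] 29.0
```

Request:
{"fn": "step_arm", "kwargs": {
  "deltas": [
    [34,17,-46,0,0.11,0.036],
    [34,17,-46,0,0.22,0.036],
    [34,17,-46,0,0.33,0.036],
    [34,17,-46,0,0.44,0.036],
    [34,17,-46,0,0.551,0.036]
  ]
}}

```text
time: 5.8
tool_pos: [479.5, 44.9, 253.4]
tcp_rot: [-3.138, -0.351, 0.149]
contact_force: [-0.2, 0.3, -0.2]
grip_width: 46.9
```

Request:
{"fn": "step_arm", "kwargs": {
  "deltas": [
    [0,0,0,0,0,0],
    [0,0,0,0,0,0]
  ]
}}

```text
time: 5.97
tool_pos: [478.1, 44.9, 253.1]
tcp_rot: [-3.137, -0.344, 0.149]
contact_force: [0.6, 0.2, -0.8]
grip_width: 47.0
```

```bash
cat >> kin.py <<'E'
def path(A,B,n,per=5):
    T=[fk(A+s*(B-A)) for s in np.linspace(0,1,n+1)]
    for k in range(0,n,per):
        p0,R0_=T[k][0],T[k][1]*R0; rows=[]
        for j in range(k+1,min(k+per,n)+1):
            p,R=T[j][0],T[j][1]*R0
            rows.append(np.round(R0_.inv().apply(p-p0),1).tolist()+np.round((R0_.inv()*R).as_rotvec(),3).tolist())
        print(rows)
E
python3 - <<'E'
from kin import *
st();A=np.array(bot.get_obs()['joint_positions'])
B,e=ik((550,38,240),.08,1.07,[-.2,.3,2.3,2.8,.6,-1.4]);path(A,B,20)
E
```

```text
t 5.97 q [-0.126, 0.092, 1.9, 0.131, 0.822, 1.222] G [480.1, 45.2, 247.5] rpy [-3.137, -0.344, 0.149] F [0.6, 0.2, -0.8] w 47.0
[[1.3, -23.2, 6.3, 0.081, 0.025, -0.03], [4.4, -44.5, 10.5, 0.156, 0.059, -0.056], [9.3, -63.4, 12.8, 0.222, 0.101, -0.077], [15.6, -79.8, 13.7, 0.279, 0.15, -0.095], [23.1, -93.4, 13.4, 0.326, 0.204, -0.108]]
[[9.2, -9.1, 3.9, 0.035, 0.058, -0.014], [18.9, -15.3, 6.4, 0.06, 0.118, -0.026], [28.6, -18.6, 7.7, 0.073, 0.179, -0.035], [37.9, -18.8, 7.9, 0.075, 0.239, -0.042], [46.5, -16.2, 7.4, 0.067, 0.297, -0.046]]
[[7.2, 5.7, 0.6, -0.019, 0.054, -0.006], [13.0, 13.9, 0.1, -0.046, 0.103, -0.011], [17.0, 24.2, -1.5, -0.083, 0.146, -0.014], [18.9, 36.5, -4.1, -0.126, 0.182, -0.016], [18.5, 50.2, -7.6, -0.176, 0.211, -0.017]]
[[-2.5, 15.4, -2.3, -0.055, 0.02, -0.004], [-7.4, 31.7, -5.7, -0.113, 0.031, -0.008], [-14.8, 48.3, -10.4, -0.174, 0.032, -0.011], [-24.7, 65.0, -16.4, -0.235, 0.025, -0.014], [-37.0, 81.2, -23.6, -0.297, 0.009, -0.016]]
```

Request:
{"fn": "step_arm", "kwargs": {
  "deltas": [
    [1.3,-23.2,6.3,0.081,0.025,-0.03],
    [4.4,-44.5,10.5,0.156,0.059,-0.056],
    [9.3,-63.4,12.8,0.222,0.101,-0.077],
    [15.6,-79.8,13.7,0.279,0.15,-0.095],
    [23.1,-93.4,13.4,0.326,0.204,-0.108]
  ]
}}

```text
time: 6.38
tool_pos: [492.7, 142.8, 250.0]
tcp_rot: [-2.844, -0.567, 0.237]
contact_force: [0.1, 0.2, -1.7]
grip_width: 47.2
```

Request:
{"fn": "step_arm", "kwargs": {
  "deltas": [
    [9.2,-9.1,3.9,0.035,0.058,-0.014],
    [18.9,-15.3,6.4,0.06,0.118,-0.026],
    [28.6,-18.6,7.7,0.073,0.179,-0.035],
    [37.9,-18.8,7.9,0.075,0.239,-0.042],
    [46.5,-16.2,7.4,0.067,0.297,-0.046]
  ]
}}

```text
time: 6.8
tool_pos: [528.7, 169.2, 273.6]
tcp_rot: [-2.725, -0.865, 0.157]
contact_force: [0.9, -1.0, -0.5]
grip_width: 47.2
```

```bash
python3 -c "
from h import *
st()"
```

```text
t 6.8 q [-0.164, 0.146, 2.111, 1.371, 0.664, -0.009] G [532.4, 172.3, 270.1] rpy [-2.725, -0.865, 0.157] F [0.9, -1.0, -0.5] w 47.2
```

The wrist flip is on track (j4 = 1.37).

Request:
{"fn": "step_arm", "kwargs": {
  "deltas": [
    [7.2,5.7,0.6,-0.019,0.054,-0.006],
    [13.0,13.9,0.1,-0.046,0.103,-0.011],
    [17.0,24.2,-1.5,-0.083,0.146,-0.014],
    [18.9,36.5,-4.1,-0.126,0.182,-0.016],
    [18.5,50.2,-7.6,-0.176,0.211,-0.017]
  ]
}}

```text
time: 7.22
tool_pos: [558.8, 123.5, 279.5]
tcp_rot: [-2.816, -1.07, 0.052]
contact_force: [-0.5, 0.4, -0.2]
grip_width: 46.8
```

Request:
{"fn": "step_arm", "kwargs": {
  "deltas": [
    [-2.5,15.4,-2.3,-0.055,0.02,-0.004],
    [-7.4,31.7,-5.7,-0.113,0.031,-0.008],
    [-14.8,48.3,-10.4,-0.174,0.032,-0.011],
    [-24.7,65.0,-16.4,-0.235,0.025,-0.014],
    [-37.0,81.2,-23.6,-0.297,0.009,-0.016]
  ]
}}

```text
time: 7.63
tool_pos: [548.6, 37.4, 245.5]
tcp_rot: [3.139, -1.082, 0.084]
contact_force: [0.2, -0.2, -1.3]
grip_width: 46.9
```

```bash
python3 - <<'E'
from kin import *
st();go((604,35,150),.08,1.07);go((604,35,95),.08,1.07)
print(ik((604,35,74),.08,1.07,bot.get_obs()['joint_positions']))
E
```

```text
t 7.63 q [-0.208, 0.196, 2.327, 2.6, 0.509, -1.227] G [553.9, 37.9, 242.7] rpy [3.139, -1.082, 0.084] F [0.2, -0.2, -1.3] w 46.9
row [-58.5, 6.8, 87.4, -0.0, -0.012, 0.002] rows>= 2.5
row [-107.0, 6.7, 113.3, -0.0, -0.012, 0.002] rows>= 3.7
(array([-0.18478876,  0.72238617,  2.31796543,  2.86006076,  0.97249551,
       -1.53878263]), np.float64(1.558698171076102e-12))
```

Request:
{"fn": "step_arm", "kwargs": {
  "deltas": [
    [-20,6.8,30,0,-0.012,0],
    [-39,6.8,58,0,-0.012,0.002],
    [-58.5,6.8,87.4,0,-0.012,0.002],
    [-58.5,6.8,87.4,0,-0.012,0.002],
    [-58.5,6.8,87.4,0,-0.012,0.002]
  ]
}}

```text
time: 8.05
tool_pos: [596.9, 35.6, 148.1]
tcp_rot: [-3.134, -1.063, 0.075]
contact_force: [-0.5, -0.1, -0.5]
grip_width: 47.2
```

Request:
{"fn": "step_arm", "kwargs": {
  "deltas": [
    [0,0,0,0,0,0],
    [0,0,0,0,0,0]
  ]
}}

```text
time: 8.22
tool_pos: [595.8, 35.1, 154.3]
tcp_rot: [-3.14, -1.071, 0.08]
contact_force: [0.8, 0.5, -0.1]
grip_width: 46.8
```

```bash
python3 - <<'E'
from meas import *
st()
T=bot.capture('top');S=bot.capture('scene')
f=lambda p,r,k:cv2.resize(p['color'][r[1]:r[3],r[0]:r[2]],None,fx=k,fy=k,interpolation=cv2.INTER_CUBIC)
save('u1.png',np.hstack([f(T,(260,140,390,240),3.05),f(S,(250,170,380,270),3.05)]))
for n,p,roi in(('S',S,(230,180,380,240)),('T',T,(240,130,400,250))):
        print(n,[(np.round(c,1).tolist(),round(a),b.round(1).tolist()) for c,a,b in blobs(p,'blue',roi)])
E
```

```text
t 8.22 q [-0.185, 0.5, 2.287, 2.79, 0.732, -1.433] G [601.0, 35.6, 151.4] rpy [-3.14, -1.071, 0.08] F [0.8, 0.5, -0.1] w 46.8
S [([274.9, 191.0], 22, [41.5, 9.2, 8.2, 4.0]), ([305.6, 195.9], 88, [70.5, 11.0, 11.2, 10.5]), ([348.0, 194.7], 30, [114.2, 11.8, 8.0, 6.8]), ([331.1, 209.3], 86, [96.2, 24.8, 10.5, 10.0]), ([356.4, 209.7], 75, [121.8, 25.5, 10.2, 9.5]), ([280.0, 211.4], 80, [45.5, 27.0, 10.0, 10.0])]
T [([318.0, 183.0], 106, [72.5, 47.5, 12.0, 11.8]), ([345.5, 185.5], 98, [100.2, 50.5, 11.8, 11.0]), ([291.8, 194.5], 89, [46.5, 59.8, 11.2, 11.2]), ([266.1, 198.4], 46, [21.8, 63.8, 8.8, 10.8]), ([359.5, 234.7], 52, [114.5, 102.2, 10.8, 5.8]), ([278.9, 241.3], 49, [34.2, 107.5, 10.5, 8.8])]
```

View pics/u1.png

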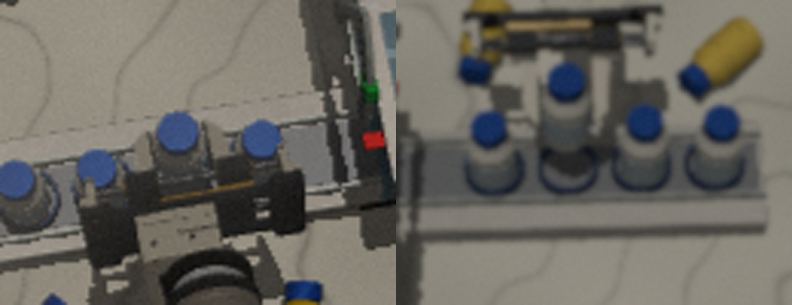

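The bottle hangs upright over the empty ring, cap at top crop (177,132) and scene crop (567,82), between its neighbours. Next I'll compare cap positions.

```bash
python3 - <<'E'
from meas import *
T=bot.capture('top');S=bot.capture('scene')
f=lambda x:np.round(x,1).tolist()
g=lambda a,b:tri(S,a,T,b)[0]
N1=g((331.2,209.7),(291.5,194.9));N2=g((279.9,211.6),(345.8,185.4));seat=(N1+N2)/2
H=g((305.6,195.9),(318.0,183.0))
print('seat',f(seat),'held cap',f(H),'diff',f(H-seat))
# body tilt: fit ring ellipse / bottle base centre in S: dark-to-white bottom edge
p,R=pose();print('nominal centre axis xy',f(p+6*R.apply([0,0,1])))
# predicted silhouettes: project cap-top & base discs of an upright bottle centred at several tilts, overlay
im=cv2.resize(S['color'][185:235,285:325],None,fx=10,fy=10,interpolation=cv2.INTER_CUBIC);
im2=cv2.resize(T['color'][165:225,295:340],None,fx=10,fy=10,interpolation=cv2.INTER_CUBIC)
def draw(im,P,o,c,r,col):
    a=np.linspace(0,2*np.pi,40);pts=np.array([(proj(P,c+r*np.array([np.cos(t),np.sin(t),0]))-o+.5)*10-.5 for t in a])
    cv2.polylines(im,[pts.round().astype(int).reshape(-1,1,2)],True,col)
for I,P,o in((im,S,(285,185)),(im2,T,(295,165))):
    zc=H[2]+7  # cap top approx
    c=np.array([H[0],H[1],zc]);draw(I,P,o,c,18,(255,255,0));draw(I,P,o,c-[0,0,95],24,(255,0,0))
    draw(I,P,o,np.array([seat[0],seat[1],44]),27,(0,255,0));draw(I,P,o,np.array([seat[0],seat[1],44]),31,(0,255,0))
out=np.zeros((600,800,3),np.uint8);out[:500,:400]=im;out[:600,400:]=im2[:,:400];save('u2.png',out)
E
```

```text
seat [604.5, 34.9, 115.8] held cap [604.1, 36.4, 195.3] diff [-0.4, 1.4, 79.5]
nominal centre axis xy [600.3, 35.3, 151.6]
```

View pics/u2.png

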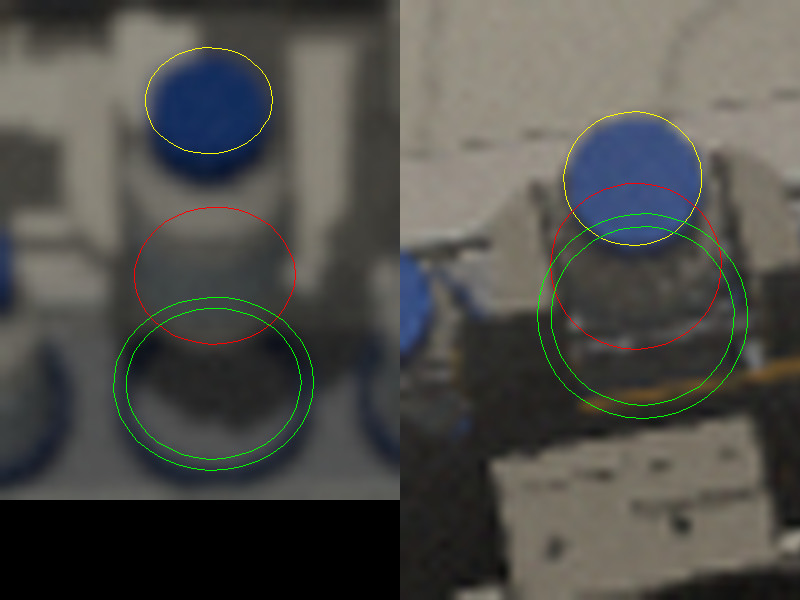

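```bash
cat >> h.py <<'E'
def dw(*v):
    p,R=pose();print(v,np.round(R.inv().apply(v),1).tolist())
E
python3 -c "
from h import *
dw(.5,-1.2,-30);dw(.5,-1.2,-60)"
```

```text
(0.5, -1.2, -30) [-26.1, 1.2, 14.8]
(0.5, -1.2, -60) [-52.4, 1.2, 29.2]
```

Request:
{"fn": "step_arm", "kwargs": {
  "deltas": [
    [-17,1.2,10,0,0,0],
    [-35,1.2,19.5,0,0,0],
    [-52.4,1.2,29.2,0,0,0],
    [-52.4,1.2,29.2,0,0,0],
    [-52.4,1.2,29.2,0,0,0]
  ]
}}

```text
time: 8.83
tool_pos: [594.9, 33.7, 92.0]
tcp_rot: [-3.139, -1.065, 0.077]
contact_force: [0.8, -0.0, -0.4]
grip_width: 47.0
```

```bash
python3 - <<'E'
from meas import *
st()
T=bot.capture('top');S=bot.capture('scene')
for n,p,roi in(('S',S,(230,180,380,240)),('T',T,(240,130,400,250))):
        print(n,[(np.round(c,1).tolist(),round(a),b.round(1).tolist()) for c,a,b in blobs(p,'blue',roi) if a>60])
im=cv2.resize(S['color'][185:235,280:330],None,fx=10,fy=10,interpolation=cv2.INTER_CUBIC);
im2=cv2.resize(T['color'][165:225,295:325],None,fx=10,fy=10,interpolation=cv2.INTER_CUBIC)
out=np.zeros((600,800,3),np.uint8);out[:500,:500]=im;out[:600,500:]=im2;save('u3.png',out)
dw(0,0,-10);dw(0,0,-20)
E
```

```text
t 8.83 q [-0.188, 0.681, 2.307, 2.845, 0.917, -1.518] G [600.1, 34.1, 89.1] rpy [-3.139, -1.065, 0.077] F [0.8, -0.0, -0.4] w 47.0
S [([305.2, 207.3], 90, [70.0, 22.8, 11.2, 10.2]), ([331.1, 209.3], 84, [96.2, 24.8, 10.5, 10.0]), ([356.4, 209.7], 76, [121.8, 25.5, 10.2, 9.5]), ([280.0, 211.4], 80, [45.2, 26.8, 10.5, 10.0])]
T [([345.6, 185.5], 101, [100.2, 50.5, 11.5, 11.2]), ([318.7, 189.1], 102, [73.5, 53.8, 11.2, 11.5]), ([291.5, 195.0], 103, [46.2, 59.8, 11.5, 11.5]), ([264.5, 198.8], 75, [19.5, 63.5, 11.0, 11.0])]
(0, 0, -10) [-8.8, 0.0, 4.8]
(0, 0, -20) [-17.5, 0.0, 9.6]
```

View pics/u3.png

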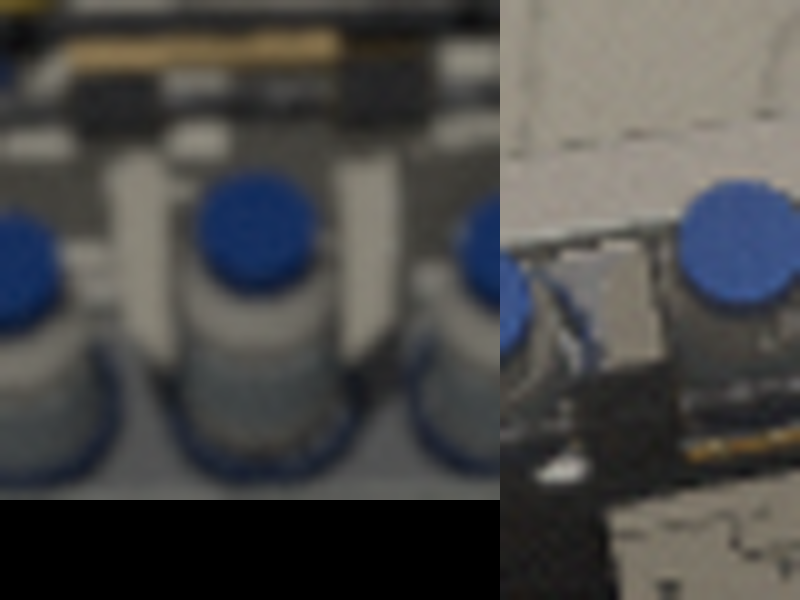

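The bottle now hangs just over the ring: ring centred at about crop x 265, bottle at about 262.

```bash
python3 - <<'E'
from meas import *
T=bot.capture('top');S=bot.capture('scene')
g=lambda a,b:tri(S,a,T,b)[0]
H=g((305.2,207.3),(318.7,189.1));s=(g((331.1,209.3),(291.5,195.0))+g((280.0,211.4),(345.6,185.5)))/2
s2=(g((331.2,209.7),(291.5,194.9))+g((279.9,211.6),(345.8,185.4)))/2
print(H.round(1),(H-s).round(1),(H-s2).round(1));dw(-.0,-.6,-14);dw(0,0,-1)
E
```

```text
[603.3  34.5 132.6] [-0.7 -0.5 15.9] [-1.2 -0.4 16.8]
(-0.0, -0.6, -14) [-12.3, 0.6, 6.7]
(0, 0, -1) [-0.9, 0.0, 0.5]
```

Request:
{"fn": "step_arm", "kwargs": {
  "deltas": [
    [-1,-0.3,2.5,0,0,0],
    [-4,-0.3,3.7,0,0,0],
    [-7.5,-0.3,5.3,0,0,0],
    [-10.9,-0.3,7.1,0,0,0],
    [-10.9,-0.3,7.1,0,0,0]
  ]
}}

```text
time: 9.45
tool_pos: [595.5, 34.1, 77.8]
tcp_rot: [-3.139, -1.064, 0.077]
contact_force: [0.1, -0.7, -0.6]
grip_width: 46.7
```

Request:
{"fn": "step_arm", "kwargs": {
  "deltas": [
    [-0.9,0,0.5,0,0,0],
    [-1.8,0,1,0,0,0],
    [-1.8,0,1,0,0,0]
  ]
}}

```text
time: 9.7
tool_pos: [596.0, 34.1, 77.1]
tcp_rot: [-3.139, -1.066, 0.078]
contact_force: [-0.9, -0.3, 1.6]
grip_width: 47.0
```

```bash
python3 - <<'E'
from meas import *
st()
T=bot.capture('top');S=bot.capture('scene')
for n,p,roi in(('S',S,(230,180,380,240)),('T',T,(240,130,400,250))):
        print(n,[(np.round(c,1).tolist(),round(a)) for c,a,b in blobs(p,'blue',roi) if a>60])
st()
E
```

```text
t 9.7 q [-0.186, 0.727, 2.305, 2.856, 0.961, -1.534] G [601.2, 34.5, 74.2] rpy [-3.139, -1.066, 0.078] F [-0.9, -0.3, 1.6] w 47.0
S [([331.1, 209.3], 86), ([305.3, 210.3], 86), ([356.4, 209.7], 76), ([280.0, 211.3], 82)]
T [([345.6, 185.5], 100), ([318.6, 190.1], 102), ([291.5, 195.0], 103), ([264.5, 198.5], 86)]
t 9.8 q [-0.186, 0.727, 2.305, 2.856, 0.96, -1.534] G [601.2, 34.5, 74.2] rpy [-3.14, -1.066, 0.078] F [-0.8, -0.4, 1.4] w 47.1
```

Request:
{"fn": "step_arm", "kwargs": {
  "deltas": [
    [-0.9,0,0.5,0,0,0],
    [-0.9,0,0.5,0,0,0]
  ]
}}

```text
time: 9.97
tool_pos: [596.3, 34.1, 77.0]
tcp_rot: [-3.14, -1.069, 0.078]
contact_force: [-3.5, -1.1, 7.6]
grip_width: 47.2
```

Request:
{"fn": "step_arm", "kwargs": {
  "deltas": [
    [0.9,0,-0.5,0,0,0],
    [0.9,0,-0.5,0,0,0],
    [0.9,0,-0.5,0,0,0]
  ],
  "fingers": 55
}}

```text
time: 10.22
tool_pos: [595.8, 34.1, 76.6]
tcp_rot: [-3.14, -1.065, 0.078]
contact_force: [-0.0, -0.2, -0.1]
grip_width: 54.6
```

```bash
python3 - <<'E'
from meas import *
st()
T=bot.capture('top');S=bot.capture('scene')
for n,p,roi in(('S',S,(230,180,380,240)),('T',T,(240,130,400,250))):
        print(n,[(np.round(c,1).tolist(),round(a)) for c,a,b in blobs(p,'blue',roi) if a>60])
dw(-10,-.8,0)
E
```

```text
t 10.22 q [-0.186, 0.727, 2.305, 2.856, 0.959, -1.534] G [601.0, 34.5, 73.7] rpy [-3.14, -1.065, 0.078] F [-0.0, -0.2, -0.1] w 54.6
S [([331.1, 209.3], 86), ([304.9, 210.3], 87), ([356.4, 209.7], 76), ([280.0, 211.3], 81)]
T [([345.6, 185.5], 101), ([319.2, 190.2], 100), ([291.5, 195.0], 103), ([264.5, 198.6], 83)]
(-10, -0.8, 0) [-4.9, 0.0, -8.8]
```

Request:
{"fn": "step_arm", "kwargs": {
  "deltas": [
    [0,0,-12,0,0,0],
    [0,0,-30,0,0,0],
    [0,0,-55,0,0,0],
    [0,0,-80,0,0,0],
    [0,0,-80,0,0,0]
  ]
}}

```text
time: 10.73
tool_pos: [522.6, 28.9, 115.8]
tcp_rot: [-3.137, -1.062, 0.076]
contact_force: [0.1, -0.2, -1.0]
grip_width: 54.6
```

```bash
cat >> kin.py <<'E'
YAW=.075
HIN=np.array([515.3+212*np.cos(YAW),-241+212*np.sin(YAW),155.])
def Rbar(th,sg): return Rn.from_euler('ZYZ',[YAW,th,sg*np.pi/2])*Rn.from_euler('x',np.pi)
def bar(th,up=0,z0=0):
    return HIN+Rn.from_euler('ZY',[YAW,th]).apply([-212,0,up])
def ikR(G,R2,q0):
    p2=np.array(G)-6*R2.apply([0,0,1])
    def r(q):
        p,R=fk(q);return np.r_[(p-p2),200*((R2.inv()*R*R0).as_rotvec())]
    s=least_squares(r,np.clip(q0,lo+1e-3,hi-1e-3),bounds=(lo,hi));return s.x,np.abs(s.fun).max()
E
python3 - <<'E'
from meas import *
from kin import *
st()
S=bot.capture('scene');T=bot.capture('top')
for n,p,roi in(('S',S,(230,180,380,240)),('T',T,(240,130,400,250))):
        print(n,[(np.round(c,1).tolist(),round(a)) for c,a,b in blobs(p,'blue',roi) if a>60])
for sg in(1,-1):
  for s0 in ([-.6,.3,1.8,.1,1.,.6+.5],[-.6,.3,1.8,.1,1.,-1.5],[-.6,.5,2,2.8,.5,-1]):
    q=np.array(s0)
    for up,th in((80,0),(0,0),(0,.52),(0,.6)):
        q2,e=ikR(bar(th,up),Rbar(th,sg),q);print(sg,up,th,q2.round(2),round(e,2));q=q2
E
```

```text
t 10.73 q [-0.258, 0.603, 2.497, 2.794, 1.022, -1.552] G [527.8, 29.4, 112.9] rpy [-3.137, -1.062, 0.076] F [0.1, -0.2, -1.0] w 54.6
S [([331.2, 209.7], 75), ([356.4, 209.7], 76), ([304.8, 210.6], 78), ([279.9, 211.6], 76)]
T [([345.8, 185.5], 96), ([319.1, 190.2], 98), ([291.5, 194.9], 98)]
1 80 0 [-0.57  0.43  1.42 -0.    1.29 -0.65] 0.0
1 0 0 [-0.57  0.5   1.53 -0.    1.1  -0.65] 0.0
1 0 0.52 [-0.42  0.76  0.87 -0.26  1.96 -0.54] 0.0
1 0 0.6 [-0.4   0.83  0.73 -0.31  2.1  -0.57] 0.0
1 80 0 [-0.57  0.43  1.42 -0.    1.29 -0.65] 0.0
1 0 0 [-0.57  0.5   1.53 -0.    1.1  -0.65] 0.0
1 0 0.52 [-0.42  0.76  0.87 -0.26  1.96 -0.54] 0.0
1 0 0.6 [-0.4   0.83  0.73 -0.31  2.1  -0.57] 0.0
1 80 0 [-0.57  0.43  1.42 -0.    1.29 -0.65] 0.0
1 0 0 [-0.57  0.5   1.53 -0.    1.1  -0.65] 0.0
1 0 0.52 [-0.42  0.76  0.87 -0.26  1.96 -0.54] 0.0
1 0 0.6 [-0.4   0.83  0.73 -0.31  2.1  -0.57] 0.0
-1 80 0 [-0.57  0.43  1.42  0.    1.29  2.49] 0.0
-1 0 0 [-0.57  0.5   1.53  0.    1.1   2.49] 0.0
-1 0 0.52 [-0.42  0.76  0.87 -0.26  1.96  2.6 ] 0.0
-1 0 0.6 [-0.4   0.83  0.73 -0.31  2.1   2.58] 0.0
-1 80 0 [-0.36  0.39  1.58 -0.39  1.07 -3.09] 72.76
-1 0 0 [-0.38  0.47  1.7  -0.43  0.87 -3.09] 71.43
-1 0 0.52 [-0.35  0.7   1.02 -0.3   1.82 -3.09] 104.21
-1 0 0.6 [-0.37  0.76  0.87 -0.26  1.98 -3.09] 108.9
-1 80 0 [-0.57  0.43  1.42  0.    1.29  2.49] 0.0
-1 0 0 [-0.57  0.5   1.53  0.    1.1   2.49] 0.0
-1 0 0.52 [-0.42  0.76  0.87 -0.26  1.96  2.6 ] 0.0
-1 0 0.6 [-0.4   0.83  0.73 -0.31  2.1   2.58] 0.0
```

```bash
python3 - <<'E'
from kin import *
go((500,20,260),.05,1.0)
A,e=ik((500,20,260),.05,1.0,bot.get_obs()['joint_positions']);print(A.round(2),e)
B,e=ikR(bar(0,110),Rbar(0,1),[-.57,.43,1.42,0,1.29,-.65]);print(B.round(2),e)
for s in np.linspace(0,1,11):
    p,R=fk(A+s*(B-A));R=R*R0;print(round(s,2),(p+6*R.apply([0,0,1])).round(),(R.apply([0,0,1])).round(2))
E
```

```text
row [113.7, 5.9, -99.1, -0.025, -0.065, 0.014] rows>= 3.6
[-0.28  0.01  2.37  2.21  0.35 -0.86] 1.1368683772161603e-13
[-0.57  0.41  1.37 -0.    1.37 -0.65] 5.87410657360574e-13
0.0 [500.  20. 260.] [ 0.84  0.04 -0.54]
0.1 [543.  31. 291.] [ 0.86  0.14 -0.48]
0.2 [575.  41. 311.] [ 0.85  0.24 -0.46]
0.3 [595.  47. 321.] [ 0.81  0.34 -0.48]
0.4 [604.  45. 319.] [ 0.74  0.41 -0.53]
0.5 [605.  31. 309.] [ 0.65  0.45 -0.61]
0.6 [599.   3. 293.] [ 0.54  0.44 -0.72]
0.7 [586. -40. 276.] [ 0.42  0.39 -0.82]
0.8 [568. -97. 263.] [ 0.29  0.29 -0.91]
0.9 [ 544. -166.  258.] [ 0.15  0.15 -0.98]
1.0 [ 515. -241.  265.] [ 0. -0. -1.]
```

Request:
{"fn": "step_arm", "kwargs": {
  "deltas": [
    [28,2,-25,0,0,0],
    [57,3,-50,0,0,0],
    [85,5,-75,0,-0.03,0],
    [113.7,5.9,-99.1,-0.025,-0.065,0.014],
    [113.7,5.9,-99.1,-0.025,-0.065,0.014]
  ]
}}

```text
time: 11.25
tool_pos: [495.9, 19.0, 265.7]
tcp_rot: [3.138, -1.002, 0.051]
contact_force: [0.3, 0.8, -1.4]
grip_width: 54.7
```

```bash
python3 - <<'E'
from kin import *
st()
A=np.array(bot.get_obs()['joint_positions'])
B,e=ikR(bar(0,130),Rbar(0,1),[-.57,.43,1.42,0,1.29,-.65]);print(B.round(2),e)
path(A,B,25)
E
```

```text
t 11.25 q [-0.282, 0.014, 2.36, 2.206, 0.345, -0.849] G [500.9, 19.2, 262.5] rpy [3.138, -1.002, 0.051] F [0.3, 0.8, -1.4] w 54.7
[-0.57  0.4   1.33 -0.    1.41 -0.65] 1.4210854715202004e-13
[[22.6, -3.0, 8.7, 0.037, 0.035, -0.076], [43.0, -6.6, 16.4, 0.074, 0.065, -0.152], [61.0, -10.4, 23.2, 0.112, 0.091, -0.229], [76.4, -14.3, 29.2, 0.151, 0.113, -0.305], [89.2, -17.8, 34.6, 0.19, 0.129, -0.382]]
[[9.7, 2.0, 6.1, 0.042, 0.012, -0.075], [16.8, 3.7, 11.4, 0.085, 0.019, -0.148], [21.2, 5.5, 15.6, 0.129, 0.02, -0.22], [23.0, 7.5, 19.0, 0.173, 0.016, -0.291], [22.3, 10.2, 21.3, 0.219, 0.007, -0.36]]
[[-4.3, 2.3, 0.7, 0.049, -0.014, -0.065], [-11.2, 4.6, 0.1, 0.098, -0.032, -0.128], [-20.5, 7.0, -1.7, 0.149, -0.056, -0.187], [-32.1, 9.9, -5.1, 0.201, -0.085, -0.243], [-45.7, 13.4, -10.0, 0.254, -0.118, -0.295]]
[[-16.6, -2.0, -5.0, 0.056, -0.037, -0.047], [-35.0, -4.0, -11.7, 0.113, -0.077, -0.089], [-55.2, -5.9, -20.2, 0.17, -0.122, -0.126], [-76.8, -7.5, -30.8, 0.229, -0.171, -0.159], [-99.4, -8.8, -43.6, 0.288, -0.223, -0.186]]
[[-25.1, -8.8, -8.1, 0.062, -0.053, -0.021], [-51.0, -17.9, -18.4, 0.125, -0.108, -0.036], [-77.4, -27.3, -30.9, 0.188, -0.166, -0.045], [-104.0, -36.7, -45.8, 0.252, -0.225, -0.048], [-130.4, -46.3, -63.0, 0.315, -0.286, -0.045]]
```

Request:
{"fn": "step_arm", "kwargs": {
  "deltas": [
    [22.6,-3.0,8.7,0.037,0.035,-0.076],
    [43.0,-6.6,16.4,0.074,0.065,-0.152],
    [61.0,-10.4,23.2,0.112,0.091,-0.229],
    [76.4,-14.3,29.2,0.151,0.113,-0.305],
    [89.2,-17.8,34.6,0.19,0.129,-0.382]
  ],
  "fingers": 36
}}

```text
time: 11.67
tool_pos: [572.7, 41.9, 320.2]
tcp_rot: [2.656, -1.037, 0.839]
contact_force: [0.2, 0.0, -0.7]
grip_width: 36.3
```

Request:
{"fn": "step_arm", "kwargs": {
  "deltas": [
    [9.7,2.0,6.1,0.042,0.012,-0.075],
    [16.8,3.7,11.4,0.085,0.019,-0.148],
    [21.2,5.5,15.6,0.129,0.02,-0.22],
    [23.0,7.5,19.0,0.173,0.016,-0.291],
    [22.3,10.2,21.3,0.219,0.007,-0.36]
  ]
}}

```text
time: 12.08
tool_pos: [602.1, 46.2, 331.3]
tcp_rot: [2.459, -0.838, 1.352]
contact_force: [-0.1, -1.3, 0.6]
grip_width: 36.0
```

Request:
{"fn": "step_arm", "kwargs": {
  "deltas": [
    [-4.3,2.3,0.7,0.049,-0.014,-0.065],
    [-11.2,4.6,0.1,0.098,-0.032,-0.128],
    [-20.5,7.0,-1.7,0.149,-0.056,-0.187],
    [-32.1,9.9,-5.1,0.201,-0.085,-0.243],
    [-45.7,13.4,-10.0,0.254,-0.118,-0.295]
  ]
}}

```text
time: 12.5
tool_pos: [596.4, 3.3, 307.7]
tcp_rot: [2.572, -0.569, 1.572]
contact_force: [0.3, 0.1, -0.6]
grip_width: 35.7
```

```bash
python3 - <<'E'
from kin import *
st()
A=np.array(bot.get_obs()['joint_positions'])
B,e=ikR(bar(0,130),Rbar(0,1),[-.57,.43,1.42,0,1.29,-.65]);print(B.round(2),e)
path(A,B,10)
E
```

```text
t 12.5 q [-0.456, 0.247, 1.746, 0.882, 0.989, -0.734] G [599.6, 6.0, 303.4] rpy [2.572, -0.569, 1.572] F [0.3, 0.1, -0.6] w 35.7
[-0.57  0.4   1.33 -0.    1.41 -0.65] 1.4210854715202004e-13
[[-16.5, -1.7, -5.2, 0.055, -0.037, -0.046], [-34.9, -3.4, -12.1, 0.112, -0.077, -0.088], [-55.0, -5.1, -20.9, 0.169, -0.122, -0.125], [-76.5, -6.5, -31.7, 0.227, -0.171, -0.157], [-99.1, -7.6, -44.7, 0.285, -0.223, -0.183]]
[[-25.1, -8.6, -8.4, 0.061, -0.053, -0.02], [-51.1, -17.5, -18.9, 0.123, -0.109, -0.035], [-77.5, -26.6, -31.7, 0.186, -0.166, -0.043], [-104.2, -35.9, -46.9, 0.249, -0.226, -0.046], [-130.5, -45.3, -64.3, 0.312, -0.288, -0.042]]
```

Request:
{"fn": "step_arm", "kwargs": {
  "deltas": [
    [-16.5,-1.7,-5.2,0.055,-0.037,-0.046],
    [-34.9,-3.4,-12.1,0.112,-0.077,-0.088],
    [-55.0,-5.1,-20.9,0.169,-0.122,-0.125],
    [-76.5,-6.5,-31.7,0.227,-0.171,-0.157],
    [-99.1,-7.6,-44.7,0.285,-0.223,-0.183]
  ]
}}

```text
time: 12.92
tool_pos: [565.6, -98.7, 282.3]
tcp_rot: [2.828, -0.29, 1.647]
contact_force: [0.8, 0.8, 1.0]
grip_width: 36.2
```

Request:
{"fn": "step_arm", "kwargs": {
  "deltas": [
    [-25.1,-8.6,-8.4,0.061,-0.053,-0.02],
    [-51.1,-17.5,-18.9,0.123,-0.109,-0.035],
    [-77.5,-26.6,-31.7,0.186,-0.166,-0.043],
    [-104.2,-35.9,-46.9,0.249,-0.226,-0.046],
    [-130.5,-45.3,-64.3,0.312,-0.288,-0.042]
  ]
}}

```text
time: 13.33
tool_pos: [512.9, -242.0, 290.0]
tcp_rot: [-3.14, 0.0, 1.642]
contact_force: [-0.4, 0.6, -0.8]
grip_width: 35.6
```

Request:
{"fn": "step_arm", "kwargs": {
  "deltas": [
    [0,0,0,0,0,0],
    [0,0,0,0,0,0]
  ]
}}

```text
time: 13.5
tool_pos: [513.6, -240.8, 289.8]
tcp_rot: [3.139, -0.003, 1.641]
contact_force: [0.3, -0.7, -0.4]
grip_width: 36.4
```

```bash
cat >> kin.py <<'E'
def goR(G,R2):
    p,R=pose(); p2=np.array(G)-6*R2.apply([0,0,1])
    print('row',np.round(R.inv().apply(p2-p),1).tolist()+np.round((R.inv()*R2).as_rotvec(),3).tolist())
E
python3 - <<'E'
from kin import *
st();goR(bar(0,60),Rbar(0,1));goR(bar(0,0),Rbar(0,1))
S=bot.capture('scene');T=bot.capture('top')
f=lambda p,r,k:cv2.resize(p['color'][r[1]:r[3],r[0]:r[2]],None,fx=k,fy=k,interpolation=cv2.INTER_CUBIC)
save('b1.png',np.hstack([f(T,(360,130,460,230),4),f(S,(180,150,280,250),4)]))
E
```

```text
t 13.5 q [-0.575, 0.395, 1.338, 0.004, 1.408, -0.647] G [513.6, -240.8, 283.8] rpy [3.139, -0.003, 1.641] F [0.3, -0.7, -0.4] w 36.4
row [-0.6, 1.5, 68.8, 0.002, -0.003, -0.004]
row [-0.7, 1.4, 128.8, 0.002, -0.003, -0.004]
```

View pics/b1.png

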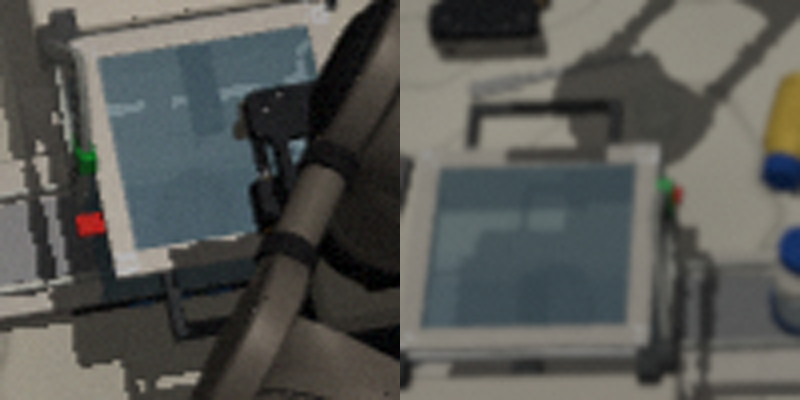

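Request:
{"fn": "step_arm", "kwargs": {
  "deltas": [
    [-0.6,1.5,30,0.002,-0.003,-0.004],
    [-0.6,1.5,60,0.002,-0.003,-0.004],
    [-0.6,1.5,85,0.002,-0.003,-0.004],
    [-0.6,1.5,100,0.002,-0.003,-0.004],
    [-0.6,1.5,105,0.002,-0.003,-0.004]
  ],
  "fingers": 31
}}

```text
time: 14.02
tool_pos: [513.2, -238.9, 182.1]
tcp_rot: [-3.137, -0.003, 1.646]
contact_force: [-0.5, 0.1, 0.9]
grip_width: 30.9
```

Request:
{"fn": "step_arm", "kwargs": {
  "deltas": [
    [0,0,6,0,0,0],
    [0,0,12,0,0,0],
    [0,0,18,0,0,0],
    [0,0,22,0,0,0],
    [0,0,22,0,0,0]
  ]
}}

```text
time: 14.43
tool_pos: [514.0, -240.6, 162.8]
tcp_rot: [-3.14, 0.0, 1.646]
contact_force: [-0.8, -0.3, -0.7]
grip_width: 31.1
```

```bash
python3 - <<'E'
from kin import *
st();goR(bar(0,0),Rbar(0,1))
S=bot.capture('scene');T=bot.capture('top')
f=lambda p,r,k:cv2.resize(p['color'][r[1]:r[3],r[0]:r[2]],None,fx=k,fy=k,interpolation=cv2.INTER_CUBIC)
save('b2.png',np.hstack([f(T,(360,150,460,230),4),f(S,(195,155,265,211),5.71)]))
E
```

```text
t 14.43 q [-0.572, 0.502, 1.531, -0.001, 1.109, -0.647] G [514.0, -240.6, 156.8] rpy [-3.14, 0.0, 1.646] F [-0.8, -0.3, -0.7] w 31.1
row [-0.5, 1.2, 1.8, -0.001, 0.0, -0.0]
```

View pics/b2.png

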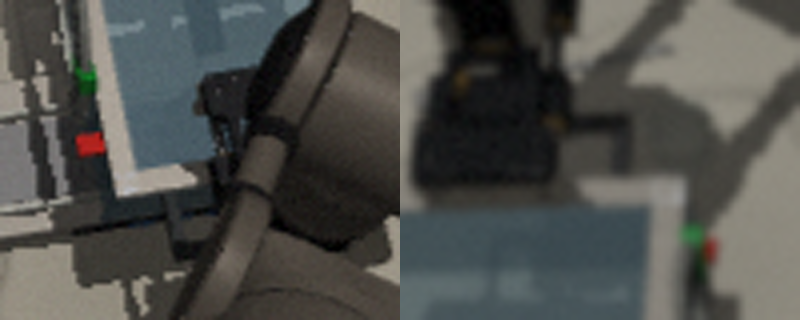

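The fingers are down at the bar, with the bar's left end visible at scene crop (600,125) and no contact force. I'll close on it.

Request:
{"fn": "step_arm", "kwargs": {
  "deltas": [
    [0,1,1.5,0,0,0],
    [0,1,1.5,0,0,0],
    [0,1,1.5,0,0,0],
    [0,1,1.5,0,0,0],
    [0,1,1.5,0,0,0]
  ],
  "fingers": 5
}}

```text
time: 14.95
tool_pos: [514.2, -240.8, 161.8]
tcp_rot: [-3.139, 0.001, 1.646]
contact_force: [-5.3, -1.3, 2.8]
grip_width: 11.3
```

Request:
{"fn": "step_arm", "kwargs": {
  "deltas": [
    [0,0,0,0,0,0],
    [0,0,0,0,0,0]
  ]
}}

```text
time: 15.12
tool_pos: [514.2, -240.7, 161.8]
tcp_rot: [-3.139, 0.001, 1.646]
contact_force: [-5.2, -0.6, 3.4]
grip_width: 11.1
```

```bash
python3 - <<'E'
from meas import *
from kin import *
st()
S=bot.capture('scene');T=bot.capture('top')
for n,p,roi in(('S',S,(225,180,262,215)),('T',T,(370,150,395,200))):
    for k in('green','red'):
        print(n,k,[(np.round(c,1).tolist(),round(a),b.round(1).tolist()) for c,a,b in blobs(p,k,roi,2)])
E
```

```text
t 15.12 q [-0.572, 0.504, 1.53, -0.002, 1.109, -0.646] G [514.2, -240.7, 155.8] rpy [-3.139, 0.001, 1.646] F [-5.2, -0.6, 3.4] w 11.1
S green [([246.0, 195.6], 8, [19.8, 14.5, 3.2, 3.8])]
S red [([248.8, 198.3], 3, [23.8, 17.5, 1.2, 3.0])]
T green [([381.0, 169.5], 28, [8.5, 14.8, 5.8, 9.0])]
T red [([382.1, 185.5], 38, [8.8, 33.0, 7.8, 6.2])]
```

```bash
sed -i 's/515.3+212/514.2+212/' kin.py; cat >> kin.py <<'E'
def arc(a,ths):
    p0=bar(a)-6*Rbar(a,1).apply([0,0,1]);Ra=Rbar(a,1);o=[]
    for t in ths:
        R=Rbar(t,1);p=bar(t)-6*R.apply([0,0,1]);o.append(np.round(Ra.inv().apply(p-p0),1).tolist()+np.round((Ra.inv()*R).as_rotvec(),3).tolist())
    print(o)
E
python3 - <<'E'
from meas import *
from kin import *
S=bot.capture('scene');T=bot.capture('top')
Rs=Rn.from_euler('z',-YAW)
for n,a,b in(('ptr',(248.8,198.3),(382.1,185.5)),('flag',(246,195.8),(381.05,169.5))):
    X,e=tri(S,a,T,b);l=Rs.apply(X-HIN);print(n,X.round(1),e.round(1),l.round(1),'ang',np.arctan2(l[2],-l[0]).round(3),'r',np.hypot(l[0],l[2]).round(1))
arc(0,[.04,.1,.16,.22,.26]);arc(.26,[.3,.34,.37,.39,.40])
E
```

```text
ptr [ 590.9 -134.7  153.5] 5.2 [-127.5  100.3   -1.5] ang -0.012 r 127.5
flag [ 619.9 -130.6  210.9] 0.2 [-98.3 102.1  55.9] ang 0.517 r 113.1
[[0.0, 0.4, -8.5, 0.04, -0.0, -0.0], [0.0, 1.7, -21.1, 0.1, -0.0, 0.0], [-0.0, 3.7, -33.7, 0.16, -0.0, -0.0], [-0.0, 6.4, -46.1, 0.22, -0.0, -0.0], [0.0, 8.7, -54.3, 0.26, -0.0, -0.0]]
[[-0.0, 0.4, -8.5, 0.04, -0.0, -0.0], [0.0, 1.2, -16.9, 0.08, -0.0, -0.0], [0.0, 1.9, -23.2, 0.11, 0.0, -0.0], [0.0, 2.6, -27.4, 0.13, 0.0, -0.0], [-0.0, 2.9, -29.5, 0.14, 0.0, -0.0]]
```

Request:
{"fn": "step_arm", "kwargs": {
  "deltas": [
    [0,0.4,-8.5,0.04,0,0],
    [0,1.7,-21.1,0.1,0,0],
    [0,3.7,-33.7,0.16,0,0],
    [0,6.4,-46.1,0.22,0,0],
    [0,8.7,-54.3,0.26,0,0]
  ]
}}

```text
time: 15.73
tool_pos: [523.3, -240.1, 216.8]
tcp_rot: [-2.876, 0.001, 1.645]
contact_force: [-4.0, -2.3, -1.2]
grip_width: 10.7
```

Request:
{"fn": "step_arm", "kwargs": {
  "deltas": [
    [0,0.4,-8.5,0.04,0,0],
    [0,1.2,-16.9,0.08,0,0],
    [0,1.9,-23.2,0.11,0,0],
    [0,2.6,-27.4,0.13,0,0],
    [0,2.9,-29.5,0.14,0,0]
  ]
}}

```text
time: 16.15
tool_pos: [533.6, -239.5, 243.8]
tcp_rot: [-2.737, 0.001, 1.645]
contact_force: [-6.6, -0.8, 0.4]
grip_width: 11.0
```

Request:
{"fn": "step_arm", "kwargs": {
  "deltas": [
    [0,0,0,0,0,0],
    [0,0,0,0,0,0]
  ]
}}

```text
time: 16.32
tool_pos: [533.4, -239.5, 243.5]
tcp_rot: [-2.738, 0.001, 1.645]
contact_force: [-5.2, -1.9, -0.2]
grip_width: 11.0
```

```bash
python3 - <<'E'
from meas import *
from kin import *
st();p,R=pose();G=p+6*R.apply([0,0,1]);l=Rn.from_euler('z',-YAW).apply(G-HIN);print('theta from G',np.arctan2(l[2],-l[0]),np.hypot(l[0],l[2]))
S=bot.capture('scene');T=bot.capture('top')
for n,q,roi in(('S',S,(225,170,262,215)),('T',T,(370,150,395,200))):
    for k in('green','red'):
        print(n,k,[(np.round(c,1).tolist(),round(a),b.round(1).tolist()) for c,a,b in blobs(q,k,roi,2)])
f=lambda p,r,k:cv2.resize(p['color'][r[1]:r[3],r[0]:r[2]],None,fx=k,fy=k,interpolation=cv2.INTER_CUBIC)
save('c1.png',np.hstack([f(T,(365,150,415,200),8),f(S,(225,170,275,220),8)]))
arc(.40,[.42,.44,.46,.47,.48])
E
```

```text
t 16.32 q [-0.453, 0.675, 1.053, -0.204, 1.763, -0.531] G [531.0, -239.6, 238.0] rpy [-2.738, 0.001, 1.645] F [-5.2, -1.9, -0.2] w 11.0
theta from G 0.4020273919751436 212.0038110297462
S green [([245.7, 196.0], 6, [19.2, 25.5, 3.5, 2.5])]
S red [([244.5, 192.1], 20, [17.2, 20.5, 5.5, 4.5])]
T green [([381.4, 169.5], 33, [8.5, 14.8, 6.2, 9.5])]
T red [([383.5, 176.8], 30, [10.5, 24.5, 7.0, 5.5])]
[[0.0, 0.2, -4.2, 0.02, 0.0, 0.0], [0.0, 0.4, -8.5, 0.04, -0.0, 0.0], [-0.0, 0.7, -12.7, 0.06, -0.0, -0.0], [0.0, 0.9, -14.8, 0.07, -0.0, 0.0], [0.0, 1.2, -16.9, 0.08, -0.0, -0.0]]
```

View pics/c1.png

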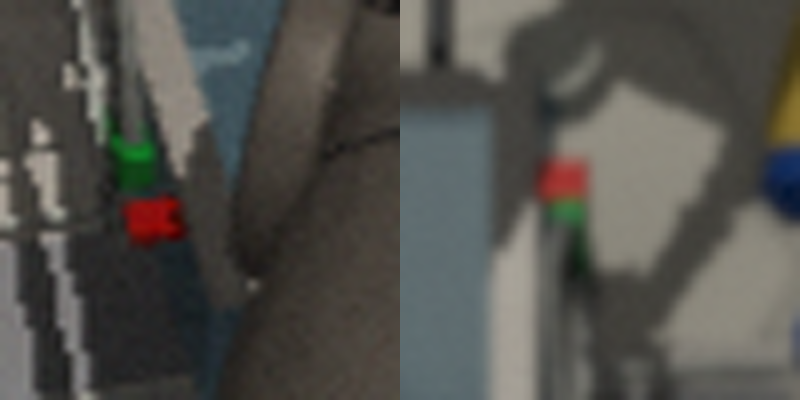

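```bash
python3 - <<'E'
from meas import *
from kin import *
S=bot.capture('scene');T=bot.capture('top')
Rs=Rn.from_euler('z',-YAW)
for n,a,b in(('ptr',(244.5,192.1),(383.5,176.8)),('flag',(246,195.8),(381.05,169.5)),('flagb',(246,195.8),(381.4,169.5))):
    X,e=tri(S,a,T,b);l=Rs.apply(X-HIN);print(n,X.round(1),e.round(1),l.round(1),'ang',np.arctan2(l[2],-l[0]).round(3),'r',np.hypot(l[0],l[2]).round(1))
# predicted pixels of a point on the radius-r circle at angles, pointer y=100/flag y=102
for r in(112,118,122,127):
    print(r,[(t,proj(S,HIN+Rs.inv().apply([-r*np.cos(t),101,r*np.sin(t)])).round(1).tolist(),proj(T,HIN+Rs.inv().apply([-r*np.cos(t),101,r*np.sin(t)])).round(1).tolist()) for t in(0,.4,.5,.55,.6)])
E
```

```text
ptr [ 602.1 -136.9  202.4] 1.8 [-116.6   97.2   47.4] ang 0.386 r 125.9
flag [ 619.9 -130.6  210.9] 0.2 [-98.3 102.1  55.9] ang 0.517 r 113.1
flagb [ 619.8 -131.1  210.8] 1.1 [-98.4 101.7  55.8] ang 0.516 r 113.2
112 [(0, [247.9, 202.4], [379.8, 180.1]), (0.4, [246.1, 196.7], [381.2, 172.5]), (0.5, [245.7, 196.2], [381.3, 169.7]), (0.55, [245.4, 196.1], [381.4, 168.1]), (0.6, [245.2, 196.1], [381.4, 166.5])]
118 [(0, [248.0, 200.6], [380.3, 182.2]), (0.4, [246.1, 194.7], [381.8, 174.3]), (0.5, [245.6, 194.1], [381.9, 171.3]), (0.55, [245.4, 194.0], [381.9, 169.6]), (0.6, [245.1, 194.0], [381.9, 167.9])]
122 [(0, [248.0, 199.5], [380.6, 183.6]), (0.4, [246.1, 193.3], [382.1, 175.4]), (0.5, [245.6, 192.7], [382.2, 172.3]), (0.55, [245.3, 192.6], [382.3, 170.6]), (0.6, [245.1, 192.6], [382.3, 168.9])]
127 [(0, [248.1, 198.1], [380.9, 185.4]), (0.4, [246.1, 191.6], [382.6, 176.9]), (0.5, [245.5, 191.0], [382.7, 173.7]), (0.55, [245.3, 190.8], [382.7, 171.9]), (0.6, [245.0, 190.8], [382.7, 170.1])]
```

Request:
{"fn": "step_arm", "kwargs": {
  "deltas": [
    [0,0.2,-4.2,0.02,0,0],
    [0,0.4,-8.5,0.04,0,0],
    [0,0.7,-12.7,0.06,0,0],
    [0,1.2,-16.9,0.08,0,0],
    [0,1.6,-21.2,0.1,0,0]
  ]
}}

```text
time: 16.93
tool_pos: [543.4, -238.8, 262.7]
tcp_rot: [-2.638, 0.001, 1.645]
contact_force: [-3.3, -2.2, -0.9]
grip_width: 11.0
```

Request:
{"fn": "step_arm", "kwargs": {
  "deltas": [
    [0,0,0,0,0,0],
    [0,0,0,0,0,0]
  ]
}}

```text
time: 17.1
tool_pos: [543.3, -238.8, 262.5]
tcp_rot: [-2.638, 0.001, 1.645]
contact_force: [-5.2, -1.9, 0.3]
grip_width: 11.1
```

```bash
python3 - <<'E'
from meas import *
from kin import *
st();p,R=pose();G=p+6*R.apply([0,0,1]);l=Rn.from_euler('z',-YAW).apply(G-HIN);print('theta from G',np.arctan2(l[2],-l[0]),np.hypot(l[0],l[2]))
S=bot.capture('scene');T=bot.capture('top')
for n,q,roi in(('S',S,(225,170,262,215)),('T',T,(370,150,395,200))):
    for k in('green','red'):
        print(n,k,[(np.round(c,1).tolist(),round(a),b.round(1).tolist()) for c,a,b in blobs(q,k,roi,2)])
f=lambda p,r,k:cv2.resize(p['color'][r[1]:r[3],r[0]:r[2]],None,fx=k,fy=k,interpolation=cv2.INTER_NEAREST)
Ti=f(T,(370,155,395,185),16);Si=f(S,(232,180,257,210),16)
Rs=Rn.from_euler('z',YAW)
for t,c in((.50,(255,255,0)),(.53,(255,255,255)),(.56,(0,255,255))):
  for I,P,o in((Ti,T,(370,155)),(Si,S,(232,180))):
    a=[tuple(((proj(P,HIN+Rs.apply([-r*np.cos(t),101,r*np.sin(t)]))-o+.5)*16).round().astype(int).tolist()) for r in(100,135)]
    cv2.line(I,*a,c,1)
save('c2.png',np.hstack([Ti,Si]))
X,e=tri(S,blobs(S,'red',(225,170,262,215),2)[0][0],T,blobs(T,'red',(370,150,395,200))[0][0]);l=Rs.inv().apply(X-HIN);print(l.round(1),e,np.arctan2(l[2],-l[0]),np.hypot(l[0],l[2]))
E
```

```text
t 17.1 q [-0.428, 0.743, 0.907, -0.251, 1.93, -0.538] G [540.4, -239.0, 257.3] rpy [-2.638, 0.001, 1.645] F [-5.2, -1.9, 0.3] w 11.1
theta from G 0.503343260515303 212.01025906657065
S green [([245.7, 195.9], 7, [19.0, 25.0, 3.8, 3.0])]
S red [([245.3, 191.6], 11, [18.5, 20.0, 4.0, 4.0])]
T green [([381.2, 168.6], 25, [8.5, 14.8, 6.5, 7.5])]
T red [([382.2, 173.8], 14, [10.8, 22.0, 3.8, 4.8])]
[-110.8  101.    58.4] 1.592909224725408 0.4853470764187014 125.27879389658014
```

View pics/c2.png

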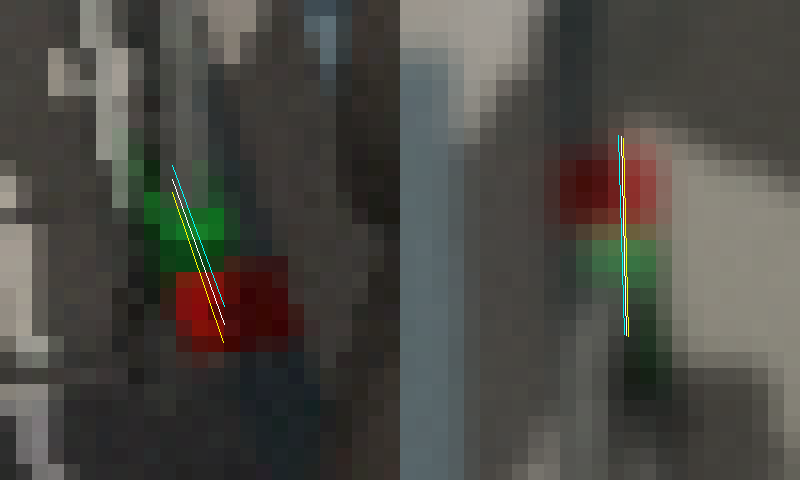

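Request:
{"fn": "step_arm", "kwargs": {
  "deltas": [
    [0,0,-2,0.01,0,0],
    [0,0,-4,0.02,0,0],
    [0,0.1,-6,0.028,0,0],
    [0,0.2,-7.4,0.034,0,0],
    [0,0.2,-7.4,0.034,0,0]
  ]
}}

```text
time: 17.62
tool_pos: [547.4, -238.5, 269.3]
tcp_rot: [-2.605, 0.002, 1.645]
contact_force: [-5.8, -2.9, 0.7]
grip_width: 10.9
```

Request:
{"fn": "step_arm", "kwargs": {
  "deltas": [
    [0,0,0,0,0,0],
    [0,0,0,0,0,0],
    [0,0,0,0,0,0],
    [0,0,0,0,0,0],
    [0,0,0,0,0,0]
  ]
}}

```text
time: 18.03
tool_pos: [547.3, -238.5, 269.2]
tcp_rot: [-2.605, 0.001, 1.645]
contact_force: [-6.5, -3.0, 0.8]
grip_width: 11.0
```

```bash
python3 - <<'E'
from meas import *
from kin import *
st();p,R=pose();G=p+6*R.apply([0,0,1]);l=Rn.from_euler('z',-YAW).apply(G-HIN);print('theta from G',np.arctan2(l[2],-l[0]),np.hypot(l[0],l[2]))
S=bot.capture('scene');T=bot.capture('top')
for n,q,roi in(('S',S,(225,170,262,215)),('T',T,(370,150,395,200))):
    for k in('green','red'):
        print(n,k,[(np.round(c,1).tolist(),round(a),b.round(1).tolist()) for c,a,b in blobs(q,k,roi,2)])
print([(np.round(c,1).tolist(),round(a)) for c,a,b in blobs(S,'blue',(230,180,380,240)) if a>60])
f=lambda p,r,k:cv2.resize(p['color'][r[1]:r[3],r[0]:r[2]],None,fx=k,fy=k,interpolation=cv2.INTER_CUBIC)
Si=f(S,(215,165,375,245),3)
Tc=f(T,(370,155,395,185),8)
out=np.zeros((240,680,3),np.uint8);out[:,:480]=Si;out[:,480:]=Tc;save('c3.png',out)
st()
E
```

```text
t 18.03 q [-0.42, 0.769, 0.852, -0.269, 1.988, -0.544] G [544.3, -238.8, 264.0] rpy [-2.605, 0.001, 1.645] F [-6.5, -3.0, 0.8] w 11.0
theta from G 0.5401997645804747 212.02483718457572
S green [([245.7, 195.9], 6, [19.5, 25.0, 3.2, 3.0])]
S red [([245.7, 191.3], 10, [19.5, 19.5, 3.2, 4.2])]
T green [([380.8, 168.0], 18, [8.5, 14.8, 6.0, 6.2])]
T red [([381.8, 172.1], 8, [11.0, 20.8, 2.5, 3.8])]
[([331.2, 209.8], 78), ([356.4, 209.8], 77), ([304.9, 210.8], 78), ([279.9, 211.7], 78)]
t 18.13 q [-0.42, 0.769, 0.852, -0.269, 1.988, -0.544] G [544.3, -238.8, 264.1] rpy [-2.605, 0.001, 1.645] F [-4.9, -2.9, 0.9] w 10.9
```

View pics/c3.png

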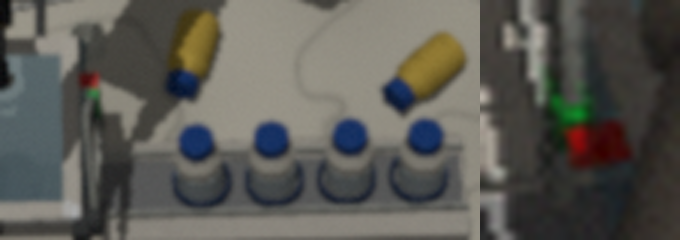

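Four bottles stand in the lane: caps at crop (197,141), (271,138), (350,134) and (425,134). The red pointer lies next to the green flag. I'll make one numeric check of the flag's angle in the unobstructed first picture.

```bash
python3 - <<'E'
from kin import *
im=cv2.imread('pics/t0.png').astype(int)
print('T cols 378-385; g-max(r,b)');
for r in range(162,177): print(r,[int(im[r,c,1]-max(im[r,c,0],im[r,c,2])) for c in range(376,387)],[int(im[r,c,1]) for c in range(378,384)])
s=cv2.imread('pics/s0.png').astype(int)
print('S')
for r in range(191,207): print(r,[int(s[r,c,1]-max(s[r,c,0],s[r,c,2])) for c in range(242,252)],[int(s[r,c,2]-s[r,c,1]) for c in range(242,252)])
S=bot.capture('scene');T=bot.capture('top');Rs=Rn.from_euler('z',YAW)
for r in(100,106,112,118,122,126):
  print(r,[(t,proj(T,HIN+Rs.apply([-r*np.cos(t),102,r*np.sin(t)]))[1].round(1)) for t in(.42,.46,.5,.54,.58,.62)],proj(S,HIN+Rs.apply([-r*np.cos(.55),102,r*np.sin(.55)])).round(1))
E
```

```text
T cols 378-385; g-max(r,b)
162 [0, -1, 2, 0, 0, 0, -2, -6, -7, -8, -8] [60, 43, 62, 80, 92, 134]
163 [2, 10, 9, 3, 3, 1, -3, -6, -7, -7, -8] [58, 37, 57, 74, 90, 136]
164 [0, 7, 19, 5, 1, -2, -2, -10, -10, -7, -7] [65, 32, 52, 71, 89, 136]
165 [-1, 8, 26, 14, 0, 0, 16, -4, -8, -6, -6] [77, 34, 54, 67, 79, 133]
166 [-4, 8, 17, 22, 3, 0, 17, 24, -2, -7, -8] [63, 39, 54, 63, 73, 105]
167 [-3, 8, 14, 56, 27, 2, 17, 38, 0, -6, -9] [61, 78, 71, 66, 75, 106]
168 [-1, 3, 15, 46, 50, 51, 58, 67, 2, -8, -9] [46, 73, 83, 90, 93, 100]
169 [-1, 0, 4, 21, 58, 69, 76, 64, 20, -4, -8] [30, 40, 82, 102, 110, 94]
170 [0, -1, 6, 13, 34, 41, 43, 39, 13, -7, -8] [41, 34, 51, 62, 66, 59]
171 [-2, 2, 0, 15, 33, 34, 37, 37, 15, -5, -7] [33, 33, 57, 59, 52, 54]
172 [-3, 0, -1, 5, 31, 37, 38, 36, 10, -4, -6] [30, 23, 52, 58, 57, 53]
173 [-2, -5, 5, 4, 21, 24, 17, 10, -4, -8, -9] [39, 27, 48, 49, 43, 38]
174 [-2, 0, -3, 1, 1, 2, 3, -1, -6, -6, -10] [26, 32, 41, 45, 41, 44]
175 [0, 0, -1, -1, 0, 1, 2, 1, -4, -7, -7] [24, 39, 45, 40, 42, 41]
176 [2, 0, -4, -1, -2, -2, -1, 2, -6, -6, -6] [35, 39, 41, 42, 40, 33]

[... 1659 characters left out ...]
t64(172.0)), (0.46, np.float64(170.9)), (0.5, np.float64(169.7)), (0.54, np.float64(168.5)), (0.58, np.float64(167.2)), (0.62, np.float64(165.9))] [245.8 196.1]
118 [(0.42, np.float64(173.8)), (0.46, np.float64(172.6)), (0.5, np.float64(171.3)), (0.54, np.float64(170.0)), (0.58, np.float64(168.7)), (0.62, np.float64(167.2))] [245.7 194. ]
122 [(0.42, np.float64(174.9)), (0.46, np.float64(173.7)), (0.5, np.float64(172.4)), (0.54, np.float64(171.1)), (0.58, np.float64(169.6)), (0.62, np.float64(168.2))] [245.7 192.6]
126 [(0.42, np.float64(176.1)), (0.46, np.float64(174.8)), (0.5, np.float64(173.5)), (0.54, np.float64(172.1)), (0.58, np.float64(170.6)), (0.62, np.float64(169.1))] [245.6 191.2]
```

Request:
{"fn": "step_arm", "kwargs": {
  "deltas": [
    [0,0,1,-0.005,0,0],
    [0,-0.1,2.1,-0.01,0,0],
    [0,-0.1,3.1,-0.015,0,0],
    [0,-0.1,4.2,-0.02,0,0],
    [0,-0.1,4.2,-0.02,0,0]
  ]
}}

```text
time: 18.65
tool_pos: [545.1, -238.7, 265.6]
tcp_rot: [-2.626, 0.001, 1.645]
contact_force: [-4.8, -3.0, 0.7]
grip_width: 11.0
```

Request:
{"fn": "step_arm", "kwargs": {
  "deltas": [
    [0,0,0,0,0,0],
    [0,0,0,0,0,0],
    [0,0,0,0,0,0],
    [0,0,0,0,0,0],
    [0,0,0,0,0,0]
  ]
}}

```text
time: 19.07
tool_pos: [545.1, -238.7, 265.6]
tcp_rot: [-2.625, 0.001, 1.645]
contact_force: [-6.3, -2.9, -0.2]
grip_width: 10.8
```

```bash
python3 - <<'E'
from kin import *
st();p,R=pose();G=p+6*R.apply([0,0,1]);l=Rn.from_euler('z',-YAW).apply(G-HIN);print('theta',np.arctan2(l[2],-l[0]));print(bot.get_obs()['dq'].round(3))
print(bot.close_job())
E
```

```text
t 19.07 q [-0.424, 0.753, 0.884, -0.259, 1.954, -0.54] G [542.2, -238.9, 260.4] rpy [-2.625, 0.001, 1.645] F [-6.3, -2.9, -0.2] w 10.8
theta 0.5203286564737964
[ 0.     0.     0.002  0.001  0.002 -0.001]
the job is handed in; nothing more can be done
None
```

The tipped bottle is standing in the empty carrier, and I handed the job in while still holding the hood by its bar at about 0.52 rad, steady. Handing in gives no verdict, so I can't confirm it passed.

**Bottle:** I gripped the white bottle, turned it upright, lowered it until it touched the lane floor and let it go. After release its cap was at standing height and about 1.5 mm off the middle in the lane direction. All four lane bottles were upright in the last picture, taken at 0.54 rad before I lowered the hood to 0.52. The other three bottles had not moved in the images.

**Hood:** The bar was gripped at 11 mm opening with 5–7 N on the wrist, and the arm was still. The hood never went above 0.54 rad.

**Where my checks disagreed:** My readings of the flag's angle ran from 0.49 to 0.55 rad, because the flag's radius from the hinge was uncertain in the scene camera (113–122 mm). I chose 0.52 from a likely range of 0.50–0.535. That puts the pointer an estimated 2–3 mm off the flag at most, against the 8 mm allowed. The pointer partly covered the flag in the last pictures, so I could not confirm the match more closely by eye.

I viewed 12 pictures, which is the limit and more than the planned 8.

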